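Return the empty carriers to the rail and load the test nest

ROBOT

A 6-joint arm with a two-finger parallel gripper is mounted at the origin on a cart in front of the work surface, level with it; the furniture and walls round the work are solid. World frame = base frame: x ahead of the robot, y to its left, z up, the work surface at z = 0. Lengths are in m, angles in rad, forces in N, time in s.
With the tool pointing down it reaches from about 0.35 to 0.775 m from the base axis. Payload 5.5 kg.
Tool frame: the origin (TCP) lies between the finger pads; the fingertips stand 11 mm ahead of it and the grasp point (between the pads) lies 8 mm behind it (tips_ahead is the distance from the TCP to the fingertips, in m); z points along the fingers, y is the line along which they close (so a half turn about z gives the same grasp; the last joint's range is limited). The gripper opens to 85 mm and grips with 20 to 120 N. Pads are 22 mm wide; open, the fingers measure 114 mm over their backs; the gripper's body (76 mm by 85 mm) begins 54 mm behind the grasp point. The pads swing forward as they close: fully open they stand 13 mm farther back than shut.
Start: joints at [-1.449, 0.313, 0.046, 1.304, 0, 1.431], TCP at [0.149, -0.555, 0.242] pointing down, gripper open.
Joint ranges: [-2.76, 2.76], [-0.86, 1.69], [-1.03, 1.26], [-2.2, 2.34], [-1.47, 1.5], [-3.14, 3.14]. Speed limits (rad/s): [2.57, 2.57, 3.14, 3.14, 3.14, 3.14].

INTERFACE

Orientations are given as a unit quaternion [w, x, y, z].
In Python, from workcell import * gives the robot as it stands. The module is installed in compiled form; this text tells all that it offers.
- The arm moves only by the tool jog_arm, never from a script. Its argument "moves" is a list of rows, each an object with "fingers": the closure, from 0 (fully open) to 1 (shut); "slide": the shift along the tool's x, y, z in mm, a list of three; "angular": the turn, a rotation vector about the tool's x, y, z in degrees, a list of three. A call has 1 to 10 rows; each row is the pose to reach, as a shift and turn from the pose commanded when the call began, along the tool's axes at that moment; what a row does not reach only later rows make up. A row lasts 1/12 s, in which the tool goes at most 41.7 mm and 7.16 degrees, less where a joint would pass 70% of its speed; a pose out of reach is approached as far as the arm can. A call with a gripper value outside its range is refused whole. The fingers move at their own pace and stop on an object; "squeeze" is the grip in N (left out, the last holds). Time passes only in rows, so rows that repeat a pose let the fingers close. It gives the time, the measured TCP pose, the force, the opening and the grip force at its end, in the units of the state.
- get_state(): the state, without advancing time (a new reading comes with each control period).
- read_camera(name): name is "scene" or "top"; returns a dict with "color" (480x640x3 uint8, red, green, blue), "fovy" (degrees; the focal length in pixels is half the picture's height over the tangent of half this angle, whatever the lens; pixels are square), "cx", "cy" (the principal point, pixels), "D" ([k1, k2, p1, p2, k3] as OpenCV has them; the pictures are not rectified), "world_from_camera" (4x4, takes a point from camera to world coordinates). Camera axes: x right, y down, z forward; pixel columns grow to the right and rows downward; lengths in m; the calibration is good to about 2 mm. A picture is of the moment at which its call begins. There is no depth.
- hand_in(): hands the job in; it is judged then, once.
Trained networks look in a picture, given as the dict that the camera call returned (one of the last four; its "shot" number tells which), for a name from the list of things; names that differ only in an ending like _2 or _b are one class to them, and where a whole thing is asked for, a point or a joint stands for the part that bears it (a point fixed in the world has none). Each returns a list of dicts, best first, with "p" (0 to 1); they miss things now and then, are a little off and sometimes report something else, mostly with a low value. They report only what shows in the picture. A call takes as long as a camera call. They do not tell look-alikes from the thing itself.
- look_for(target, picture): "point" ([column, row] in pixels, amid what is visible of it).
- tip_of(target, picture): "point" ([column, row] in pixels: a listed point, or the origin of a listed thing).
The state is a dict: "clock": time; "joint_pos": joint angles; "qvel": joint speeds; "tau": joint torques, N m; "tcp_pos": TCP position; "orientation": TCP orientation; "wrist_force": force on the tool from outside, world axes, zero at the start; "ft_torque": the same for the moment, N m; "finger_gap": finger opening in m; "grip_force": force on a finger pad.
Only numpy, scipy, OpenCV 4.12 (cv2) and the standard library are available. Lean on these libraries where they do the work, as an engineer would, in place of code of your own. Each camera call takes 0.05 s, during which the arm holds its last target. There are 200 camera calls.

TASK

Make the test station ready. First seat the red and the blue insert flat and fully home, each in the nest pocket of its own colour; then hook every empty delivery carrier (there are two or three) onto the bare loading end of the return rail and slide it along the rail, without lifting it off, until its hook is wholly on the green pick-up end. Leave everything seated or hanging at rest and do not disturb the other things on the bench.

Things in the scene. Friction and masses are not known exactly. Their poses are not given: they have to be found in the camera images.
- carrier_0: delivery carrier 1 of up to 3 alike (may be absent): rigid hanger 170 mm tall, 0.16 kg, standing upright. Origin: underside, below the hook's crown. Grey foot tray x -37.5 to +42.5, y +-16 mm. Steel stem at x = -23 mm (towards the robot). On top an orange grip block 26 mm (x) by 14 mm (y), z 134 to 170 mm: grip it across x, finger ends kept above z 137 mm
- carrier_0_hook (a point): hook of carrier 1: point on its z axis, 119 mm above its underside, on the tube's centre line when hung. The hook, a strip 14 mm wide along y, is an inverted V across x (inner apex 8 mm above this point, outer 11 mm) between the stem at x = -23 mm and a free tip at x = +23 mm reaching 23 mm below this point; mouth open downward, 41 mm wide. The rail runs along the carrier's y
- carrier_1: delivery carrier 2 of up to 3 alike (may be absent): rigid hanger 170 mm tall, 0.16 kg, standing upright. Origin: underside, below the hook's crown. Grey foot tray x -37.5 to +42.5, y +-16 mm. Steel stem at x = -23 mm (towards the robot). On top an orange grip block 26 mm (x) by 14 mm (y), z 134 to 170 mm: grip it across x, finger ends kept above z 137 mm
- carrier_1_hook (a point): hook of carrier 2: point on its z axis, 119 mm above its underside, on the tube's centre line when hung. The hook, a strip 14 mm wide along y, is an inverted V across x (inner apex 8 mm above this point, outer 11 mm) between the stem at x = -23 mm and a free tip at x = +23 mm reaching 23 mm below this point; mouth open downward, 41 mm wide. The rail runs along the carrier's y
- carrier_2: delivery carrier 3 of up to 3 alike (may be absent): rigid hanger 170 mm tall, 0.16 kg, standing upright. Origin: underside, below the hook's crown. Grey foot tray x -37.5 to +42.5, y +-16 mm. Steel stem at x = -23 mm (towards the robot). On top an orange grip block 26 mm (x) by 14 mm (y), z 134 to 170 mm: grip it across x, finger ends kept above z 137 mm
- carrier_2_hook (a point): hook of carrier 3: point on its z axis, 119 mm above its underside, on the tube's centre line when hung. The hook, a strip 14 mm wide along y, is an inverted V across x (inner apex 8 mm above this point, outer 11 mm) between the stem at x = -23 mm and a free tip at x = +23 mm reaching 23 mm below this point; mouth open downward, 41 mm wide. The rail runs along the carrier's y
- rail: fixed return rail; origin on the bench midway, y along the tube. Tube 14 mm thick, centre 155 mm up, posts 14 mm thick at y = -128 and +118 mm (feet 70 by 22 mm). Green sleeve, flush, from y = -121 to +20 mm (pick-up end); bare metal from +20 to +111 mm (loading end)
- rail_mid (a point): point on the tube's centre line, 155 mm above the bench, midway; axes as the rail's. A stack of trays 0.44 m tall stands some 60 mm beyond the loading end and to its left: keep the arm clear
- nest: fixed aluminium nest with two pockets, 64 mm (x) by 174 mm (y) by 14 mm tall, origin on the bench under its centre; behind it (+x) stands the test fixture, 24 mm high with a taller frame, clamp handle and lid farther back
- pocket_red (a point): centre of the floor of the red pocket (floor and dot of that colour), 5 mm above the bench; axes as the nest's. Pocket 44 mm (x) by 70 mm (y), 9 mm deep, its +x +y corner filled (beyond x 8, y 19 mm) to match the insert's cut corner; 2 mm clearance a side. A seated insert has its origin here and the same axes
- pocket_blue (a point): centre of the floor of the blue pocket (floor and dot of that colour), 5 mm above the bench; axes as the nest's. Pocket 44 mm (x) by 70 mm (y), 9 mm deep, its +x +y corner filled (beyond x 8, y 19 mm) to match the insert's cut corner; 2 mm clearance a side. A seated insert has its origin here and the same axes
- insert_red: red keyed insert, 0.12 kg, lying flat on the bench. Origin: centre of its underside; z up. Flat base 40 mm (x) by 66 mm (y) by 12 mm with one corner (+x, +y) cut away 14 by 16 mm; on it a black grip rib, 12 mm across x, 44 mm along y, z 12 to 38 mm: pinch it across x.
- insert_blue: blue keyed insert, 0.12 kg, lying flat on the bench. Origin: centre of its underside; z up. Flat base 40 mm (x) by 66 mm (y) by 12 mm with one corner (+x, +y) cut away 14 by 16 mm; on it a black grip rib, 12 mm across x, 44 mm along y, z 12 to 38 mm: pinch it across x.
- tape_roll: black tape roll, 70 mm wide, 20 mm high, a bystander to leave alone; origin centre of its underside
- cutters: yellow side cutters, 155 mm long, 15 mm high, a bystander to leave alone; origin centre of its underside
- red_driver: red screwdriver, 188 mm long, 25 mm high, a bystander to leave alone; origin centre of its underside
- gauge: aluminium gauge block, 60 by 25 by 16 mm, a bystander to leave alone; origin centre of its underside
- post_axis (a point): point 300 mm up on the axis of a fixed white and red post, 33 mm thick, nearly vertical, from the bench's front edge to 1.4 m up, between robot and bench. Carriers and rail lie to its left, inserts and nest to its right. Draw the arm well back to pass from side to side: links sweeping straight across hit it
There are look-alikes about, which are no part of the job. What is shaped like the carrier_0 but purple is not meant.

How it is judged:
By the outcome, as a careful person would: the job done as asked, in the order asked, and still so for the second after the job is handed in, with the robot touching nothing.
Of carrier_0, carrier_1, carrier_2 only 2 to 3 are there at a start; the rules pass over those that are not, and their reading is None.
At some moment in a run one of insert_red, insert_blue may be knocked a few centimetres aside while the robot is not near it.
It also fails if it takes over 208 s, if anything falls off the work surface, if the arm or the gripper's body presses on something with over 40 N, if the wrist force passes 120 N, or if a joint passes its speed limit or range.

## Working session

There is one attempt and no reset: what is moved stays moved. The work goes in short steps, Python scripts to look and compute and a tool call to move; the robot and the scene stay as the last step left them, time stands still between calls to the robot, and variables do not carry over. Pictures are saved under pics/ and viewed, at most 17 in all, crops included, and the job is handed in when it is done.

Besides the shell and the picture viewer there is one more tool, called in YAML: its name, and indented under it one key for each argument. jog_arm: Moves the arm, as the interface text tells. Its arguments: {"type":"object","properties":{"moves":{"type":"array","items":{"type":"object","properties":{"fingers":{"type":"number"},"slide":{"type":"array","items":{"type":"number"}},"angular":{"type":"array","items":{"type":"number"}}}}},"squeeze":{"type":"number"}},"required":["moves"]}

```bash
mkdir -p pics; cat > h.py <<'E'
from workcell import *
import numpy as np, cv2, json
from scipy.spatial.transform import Rotation as R
def K(c):
    f=240/np.tan(np.radians(c["fovy"])/2)
    return np.array([[f,0,c["cx"]],[0,f,c["cy"]],[0,0,1.]])
def px2w(c,p,z):
    u=cv2.undistortPoints(np.array([[p]],float),K(c),np.array(c["D"],float))[0,0]
    T=np.array(c["world_from_camera"]); d=T[:3,:3]@[u[0],u[1],1]; o=T[:3,3]
    return o+d*(z-o[2])/d[2]
def w2px(c,P):
    T=np.linalg.inv(np.array(c["world_from_camera"]))
    r=cv2.Rodrigues(T[:3,:3])[0]
    return cv2.projectPoints(np.array(P,float).reshape(-1,1,3),r,T[:3,3],K(c),np.array(c["D"],float))[0][:,0]
def save(c,n): cv2.imwrite("pics/"+n+".png",c["color"][:,:,::-1])
def st():
    s=get_state(); print(round(s["clock"],2),np.round(s["tcp_pos"],4),np.round(s["orientation"],4),"F",np.round(s["wrist_force"],1),"gap",round(s["finger_gap"],4),"grip",round(s["grip_force"],1),"q",np.round(s["joint_pos"],2)); return s
E
python3 - <<'E'
from h import *
st()
for n in("scene","top"):
    c=read_camera(n); save(c,n+"0"); print(n,np.round(c["world_from_camera"],3).tolist(),c["fovy"])
    for t,z in(("carrier_0",0),("carrier_0_hook",.119),("rail",0),("rail_mid",.155),("nest",0),("pocket_red",.005),("pocket_blue",.005),("insert_red",0),("insert_blue",0),("post_axis",.3),("gauge",0),("red_driver",0)):
        for d in tip_of(t,c)[:5]:
            print(t,round(d["p"],2),np.round(d["point"]),np.round(px2w(c,d["point"],z)[:2],3))
E
```

```text
0.0 [ 0.1487 -0.5549  0.2414] [-9.000e-04  9.914e-01  1.305e-01  0.000e+00] F [-0.7 -0.4  0.6] gap 0.0851 grip 0.0 q [-1.45  0.31  0.04  1.3  -0.    1.43]
scene [[-0.536, -0.612, 0.582, -0.296], [-0.844, 0.38, -0.378, 0.477], [0.011, -0.694, -0.72, 1.149], [0.0, 0.0, 0.0, 1.0]] 55.84767170511509
carrier_0 0.98 [236. 337.] [0.427 0.3  ]
carrier_0 0.81 [324. 242.] [ 0.616 -0.126]
carrier_0 0.75 [263. 332.] [0.402 0.222]
carrier_0_hook 0.8 [230. 314.] [0.428 0.3  ]
carrier_0_hook 0.57 [328. 218.] [ 0.608 -0.134]
rail 0.69 [256. 308.] [0.491 0.202]
rail_mid 0.75 [190. 288.] [0.539 0.367]
pocket_red 0.22 [280. 282.] [0.538 0.092]
insert_red 0.61 [194. 287.] [0.667 0.336]
insert_blue 0.45 [420. 248.] [ 0.415 -0.395]
gauge 0.44 [293. 307.] [0.433 0.105]
red_driver 0.48 [345. 235.] [ 0.603 -0.21 ]
top [[0.018, -0.99, 0.138, 0.314], [-0.998, -0.027, -0.063, 0.065], [0.066, -0.137, -0.988, 1.375], [0.0, 0.0, 0.0, 1.0]] 49.83728417171712
carrier_0 0.83 [198. 268.] [0.42  0.307]
carrier_0 0.79 [226. 271.] [0.413 0.234]
carrier_0_hook 0.88 [190. 260.] [0.428 0.307]
carrier_0_hook 0.88 [364. 187.] [ 0.624 -0.113]
rail_mid 0.74 [166. 204.] [0.556 0.363]
nest 0.84 [454. 245.] [ 0.498 -0.38 ]
pocket_red 0.6 [436. 243.] [ 0.501 -0.328]
pocket_blue 0.81 [466. 248.] [ 0.491 -0.412]
insert_red 0.87 [425. 274.] [ 0.416 -0.299]
insert_blue 0.71 [461. 276.] [ 0.413 -0.4  ]
insert_blue 0.71 [281. 222.] [0.548 0.093]
insert_blue 0.42 [200. 264.] [0.428 0.304]
post_axis 0.69 [272. 270.] [0.394 0.103]
gauge 0.53 [275. 271.] [0.415 0.106]
red_driver 0.73 [388. 213.] [ 0.581 -0.199]
```

```bash
python3 - <<'E'
import cv2
a=cv2.imread("pics/top0.png"); cv2.imwrite("pics/top0L.png",cv2.resize(a[140:340,120:320],None,fx=3,fy=3,interpolation=cv2.INTER_CUBIC)); cv2.imwrite("pics/top0R.png",cv2.resize(a[160:320,330:540],None,fx=3.7,fy=3.7,interpolation=cv2.INTER_CUBIC))
E
```

```text
(no output)
```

View pics/scene0.png

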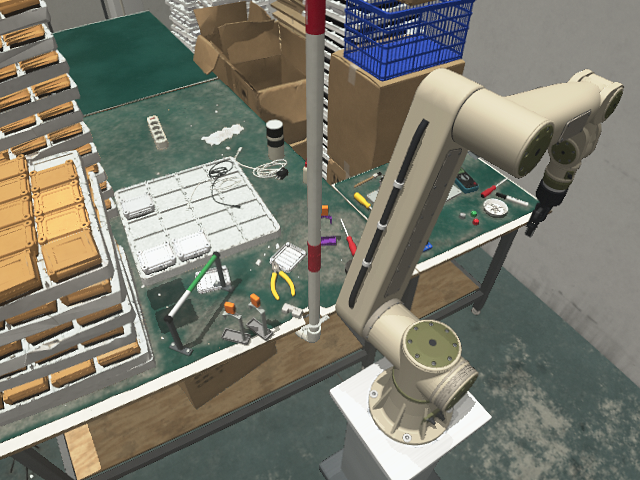

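View pics/top0L.png

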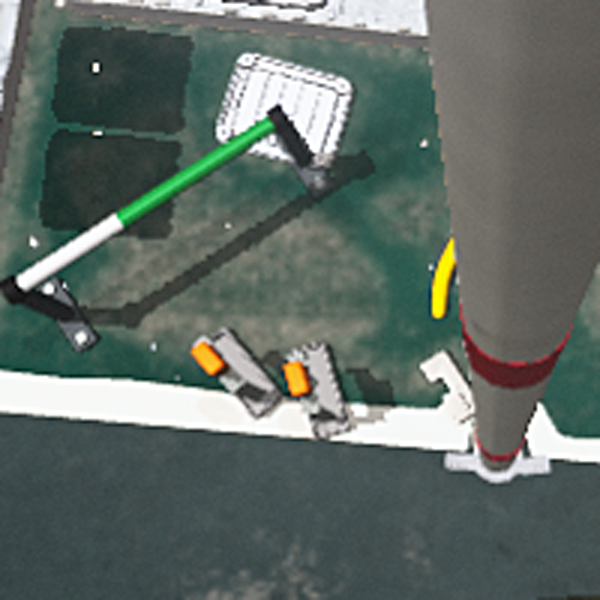

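View pics/top0R.png

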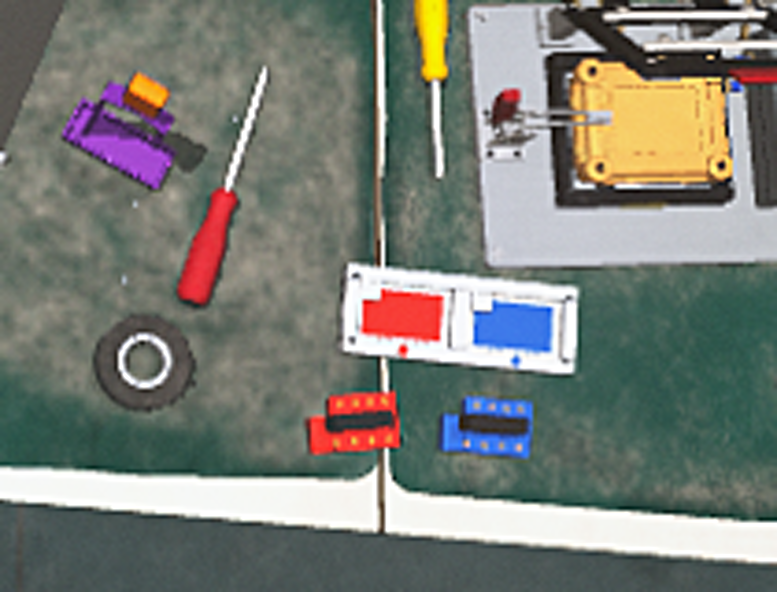

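The scene view shows two grey carriers with orange blocks near (232,315) and (257,300). The rail runs from (173,318) to (217,255), with its green end far. In the top crops both inserts lie in front of the nest with their cut corner at upper left, as in the pockets. The purple look-alike stands near the red screwdriver. Next I fit poses.

```bash
cat > fit.py <<'E'
from h import *
from scipy.optimize import minimize
S=4
def mask(c,col):
    h=cv2.cvtColor(cv2.GaussianBlur(cv2.resize(c["color"],None,fx=S,fy=S,interpolation=cv2.INTER_CUBIC),(3,3),0),cv2.COLOR_RGB2HSV).astype(int)
    H,s,v=h[...,0],h[...,1],h[...,2]
    return {"red":((H<8)|(H>172))&(s>140)&(v>70),"blue":(H>100)&(H<125)&(s>120)&(v>60),"orange":(H>8)&(H<20)&(s>170)&(v>120),"green":(H>50)&(H<75)&(s>150)&(v>100),
     "white":(s<40)&(v>150)}[col].astype(np.uint8)
def local(P,x,y,yaw):
    P=np.array(P,float); q=P.copy(); c,s=np.cos(yaw),np.sin(yaw)
    q[:,0]=x+c*P[:,0]-s*P[:,1]; q[:,1]=y+s*P[:,0]+c*P[:,1]; return q
def poly(c,P):
    m=np.zeros((480*S,640*S),np.uint8); p=w2px(c,P); p=(p+.5)*S-.5
    cv2.fillConvexPoly(m,np.round(cv2.convexHull(p.astype(np.float32))*16).astype(np.int32),1,shift=4); return m
def fit(items,x0):
    # items: list of (cam, mask, [list of local polys], mode) ; windowed
    def cost(v):
        e=0
        for c,m,ps in items:
            r=None
            for P in ps:
                q=poly(c,local(P,*v)); r=q if r is None else r&q
            e+=1-(r&m).sum()/max(1,(r|m).sum())
        return e
    b=None
    for d in(0,.15,-.15,.4,-.4):
        s=np.array(x0)+[0,0,d]; o=minimize(cost,s,method="Nelder-Mead",options=dict(initial_simplex=[s,s+[.01,0,0],s+[0,.01,0],s+[0,0,.15]],xatol=1e-4,fatol=1e-4))
        if b is None or o.fun<b.fun: b=o
    return b.x,b.fun
def win(m,c,P,r):
    p=(w2px(c,[P])[0]+.5)*S; k=np.zeros_like(m); cv2.circle(k,tuple(int(a) for a in p),int(r*S),1,-1); return m*k
def pent(hx,hy,zs,cx=None,cy=None):
    return [[a,b,z] for z in zs for a,b in([(-hx,-hy),(hx,-hy),(hx,cy),(cx,hy),(-hx,hy)] if cx else [(-hx,-hy),(hx,-hy),(hx,hy),(-hx,hy)])]
def closed(m,k=15): return cv2.morphologyEx(m,cv2.MORPH_CLOSE,np.ones((k,k),np.uint8))
def insert(c,col,x,y,yaw=0.,z0=0.):
    m=closed(win(mask(c,col),c,[x,y,.01+z0],20),33)
    return fit([(c,m,[pent(.020,.033,[z0,z0+.012],.006,.017)])],[x,y,yaw])
def pocket(c,col,x,y,yaw=0.):
    m=closed(win(mask(c,col),c,[x,y,.005],16),5)
    # floor minus filled corner = hull of lobes: compare only hull-pentagon-free rectangle via union of two rects
    return m
def carrier(cams,x,y,yaw,z0=0.):
    it=[(c,win(mask(c,"orange"),c,[x,y,.152+z0],12),[pent(.013,.007,[.134+z0,.170+z0])]) for c in cams]
    return fit(it,[x,y,yaw])
E
python3 - <<'E'
from fit import *
t=read_camera("top"); s=read_camera("scene")
for col,x,y in(("red",.416,-.3),("blue",.413,-.4)):
    v,f=insert(t,col,x,y); print("insert",col,np.round(v[:2],4),np.degrees(v[2]).round(1),round(f,3))
# nest outer (white) top cam
m=closed(win(mask(t,"white")|mask(t,"red")|mask(t,"blue"),t,[.497,-.375,.014],45),25)
n,l,stt,_=cv2.connectedComponentsWithStats(m); m=(l==1+np.argmax(stt[1:,4])).astype(np.uint8)
v,f=fit([(t,m,[pent(.032,.087,[0,.014])])],[.497,-.375,-.05]); print("nest",np.round(v[:2],4),np.degrees(v[2]).round(1),round(f,3))
for col,x,y in(("red",.501,-.328),("blue",.491,-.412)):
    mm=closed(win(mask(t,col),t,[x,y,.005],19),5)
    # L-shaped: two fits averaged -> fit with rectangle hull via closing corner
    n,l,sx,_=cv2.connectedComponentsWithStats(mm); mm=(l==1+np.argmax(sx[1:,4])).astype(np.uint8)
    big=closed(cv2.copyMakeBorder(mm,0,0,0,0,cv2.BORDER_CONSTANT),1)
    def cost(p):
        L=lambda P:poly(t,local(P,*p))
        box=lambda x0,x1,y0,y1,z:[[x0,y0,z],[x1,y0,z],[x1,y1,z],[x0,y1,z]]
        r=None
        for z in(.005,.014):
            q=L(box(-.022,.022,-.035,.019,z))|L(box(-.022,.008,-.035,.035,z)); r=q if r is None else r&q
        return 1-(r&mm).sum()/(r|mm).sum()
    x0=np.array([x,y,v[2]]); o=minimize(cost,x0,method="Nelder-Mead",options=dict(initial_simplex=[x0,x0+[.01,0,0],x0+[0,.01,0],x0+[0,0,.1]],xatol=1e-4,fatol=1e-4))
    print("pocket",col,np.round(o.x[:2],4),np.degrees(o.x[2]).round(1),round(o.fun,3))
    c,sn=np.cos(v[2]),np.sin(v[2]); d=o.x[:2]-v[:2]; print("  in nest",np.round([c*d[0]+sn*d[1],-sn*d[0]+c*d[1]],4))
for x,y,a in((.428,.305,.7),(.413,.23,.3)):
    for cams in([t],[s],[t,s]):
        w,f=carrier(cams,x,y,a); print("carrier",np.round(w[:2],4),np.degrees(w[2]).round(1),round(f,3))
# rail green: centreline from top
for c,nm in((t,"top"),(s,"scene")):
    g=mask(c,"green"); n,l,sx,_=cv2.connectedComponentsWithStats(g); g=l==1+np.argmax(sx[1:,4]); ys,xs=np.nonzero(g)
    P=np.c_[xs,ys].astype(np.float32); (rc,sz,an)=cv2.minAreaRect(P); bx=cv2.boxPoints((rc,sz,an))
    e=sorted([((bx[i]+bx[(i+1)%4])/2,np.linalg.norm(bx[i]-bx[(i+1)%4])) for i in range(4)],key=lambda k:k[1])[:2]
    W=[px2w(c,(q[0]+.5)/S-.5,.155) for q in e]; print(nm,"green ends",np.round(W,4).tolist(),"len",np.linalg.norm(W[0]-W[1]).round(4))
for c in(t,s):
    for d in tip_of("post_axis",c)[:2]: print("post",d["p"],d["point"],px2w(c,d["point"],.3))
E
```

```text
insert red [ 0.4168 -0.2979] 5.5 0.083
insert blue [ 0.4165 -0.3971] -3.4 0.073
nest [ 0.4952 -0.3781] -3.9 0.437
pocket red [ 0.4985 -0.331 ] -9.8 0.332
  in nest [0.     0.0472]
pocket blue [ 0.4903 -0.4149] -12.5 0.321
  in nest [-0.0024 -0.0371]
carrier [0.4263 0.3013] 47.9 0.679
carrier [0.4251 0.2988] 9.0 0.338
carrier [0.4258 0.3009] 48.9 1.09
carrier [0.4131 0.2334] 28.0 0.632
carrier [0.4132 0.2288] -5.0 0.381
carrier [0.412 0.232] 17.7 1.106
top green ends [[0.618, 0.2628, 0.155], [0.5354, 0.3775, 0.155]] len 0.1413
scene green ends [[0.3503, -0.5294, 0.155], [0.3413, -0.5291, 0.155]] len 0.009
post 0.23 [201.5, 265.6] [0.40092887 0.24782834 0.3       ]
```

```bash
cat > nest.py <<'E'
from fit import *
def big(m,c,P):
    n,l,sx,ce=cv2.connectedComponentsWithStats(m); p=(w2px(c,[P])[0]+.5)*S
    k=[i for i in range(1,n) if sx[i,4]>400]; i=min(k,key=lambda i:np.hypot(*(ce[i]-p))); return (l==i).astype(np.uint8)
E
python3 - <<'E'
from nest import *
t=read_camera("top"); s=read_camera("scene")
hsv=cv2.cvtColor(t["color"],cv2.COLOR_RGB2HSV)
rgb=cv2.resize(t["color"],None,fx=S,fy=S,interpolation=cv2.INTER_CUBIC); h=cv2.cvtColor(rgb,cv2.COLOR_RGB2HSV).astype(int)
w=((h[...,2]>165)&(h[...,1]<60)).astype(np.uint8)|mask(t,"red")|mask(t,"blue")
P=[.497,-.375,.014]; k=np.zeros_like(w); cv2.fillConvexPoly(k,np.round(poly(t,local(pent(.045,.1,[.01]),.497,-.375,-.07)).nonzero()[::-1]).T.astype(np.int32)[:1],1)
k=poly(t,local(pent(.042,.097,[.01]),.497,-.375,-.07)); m=big(closed(w*k,31),t,P)
v,f=fit([(t,m,[pent(.032,.087,[0,.014])])],[.497,-.375,-.07]); print("nest full",np.round(v[:2],4),np.degrees(v[2]).round(1),round(f,3))
v2,f=fit([(t,m,[pent(.032,.087,[.014])])],[.497,-.375,-.07]); print("nest top",np.round(v2[:2],4),np.degrees(v2[2]).round(1),round(f,3))
for x,y,a in((.426,.301,.7),(.413,.232,.35)):
    u=(w2px(t,[[x,y,.152]])[0]).astype(int); print("px",u, hsv[u[1]-3:u[1]+4:3,u[0]-3:u[0]+4:3].tolist())
g=(t["color"][175:320]).copy()
o=cv2.resize(t["color"],None,fx=9,fy=9,interpolation=cv2.INTER_CUBIC)[:,:,::-1].copy()
def draw(P,col): cv2.polylines(o,[np.round((w2px(t,P)+.5)*9-.5).astype(np.int32)],True,col,1)
draw(local(pent(.032,.087,[.014]),*v),(0,255,0))
for yy in(.043,-.043):
    c=local([[0,yy,0]],*v)[0]
    for z in(.005,.014): draw(local([[-.022,-.035,z],[.022,-.035,z],[.022,.019,z],[.008,.019,z],[.008,.035,z],[-.022,.035,z]],c[0],c[1],v[2]),(0,255,255) if z<.01 else (255,0,255))
for col,x,y in(("red",.416,-.3),("blue",.413,-.4)):
    q,_=insert(t,col,x,y); draw(local(pent(.020,.033,[.012],.006,.017),*q),(0,255,0)); draw(local(pent(.006,.022,[.038]),*q),(255,255,0))
cv2.imwrite("pics/ov1.png",o[225*9:225*9+600,412*9:412*9+800])
E
```

```text
nest full [ 0.4952 -0.3792] -4.2 0.062
nest top [ 0.4941 -0.3767] -4.4 0.054
px [189 259] [[[21, 228, 251], [16, 237, 252], [6, 8, 154]], [[20, 225, 255], [21, 212, 248], [14, 234, 249]], [[93, 143, 82], [23, 210, 255], [18, 225, 255]]]
px [219 265] [[[22, 219, 255], [18, 231, 255], [8, 13, 79]], [[21, 216, 255], [22, 210, 250], [8, 129, 83]], [[13, 224, 255], [22, 203, 249], [10, 228, 197]]]
```

View pics/ov1.png

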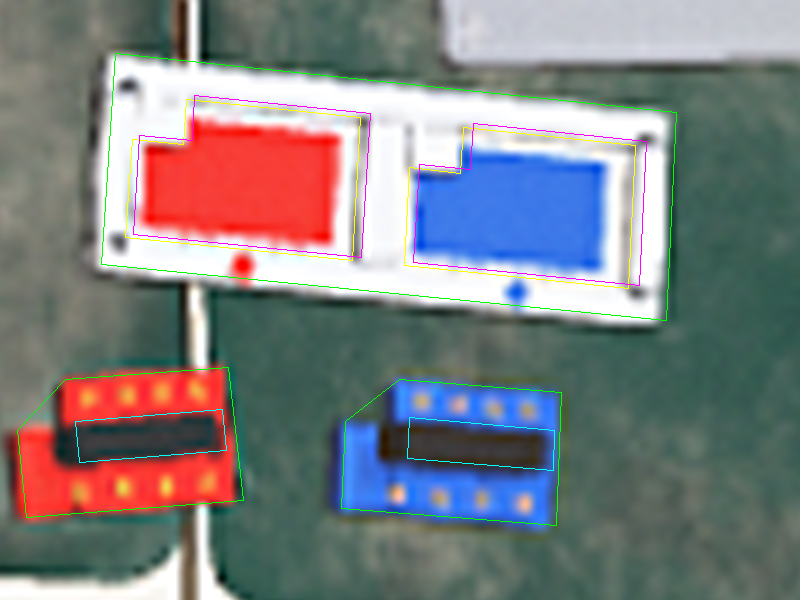

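The overlay shows the nest outline fitted slightly right, by about 8 px of the 9x crop, so the top-edge fit is the better one. The cut corners are square notches at the upper left of both inserts. The red floor is centred at about (240,180) in the crop and the blue at about (508,209). I'll refit with these shapes.

```bash
python3 - <<'E'
s=open('fit.py').read()
s=s.replace('(H>8)&(H<20)&(s>170)&(v>120)','(H>5)&(H<27)&(s>150)&(v>110)')
i=s.index('def insert'); j=s.index('def pocket'); k=s.index('def carrier')
s=s[:i]+'''def insert(c,col,x,y,yaw=0.,z0=0.):
    m=closed(win(mask(c,col),c,[x,y,.01+z0],20),33)
    b=lambda x0,x1,y0,y1:[[a,d,z] for a in(x0,x1) for d in(y0,y1) for z in(z0,z0+.012)]
    def cost(p):
        r=poly(c,local(b(-.02,.02,-.033,.017),*p))|poly(c,local(b(-.02,.006,-.033,.033),*p)); r=closed(r,33)
        return 1-(r&m).sum()/(r|m).sum()
    s=np.array([x,y,yaw]); o=minimize(cost,s,method="Nelder-Mead",options=dict(initial_simplex=[s,s+[.01,0,0],s+[0,.01,0],s+[0,0,.15]],xatol=1e-4,fatol=1e-4))
    return o.x,o.fun
'''+s[k:]
open('fit.py','w').write(s)
E
python3 - <<'E'
from fit import *
t=read_camera("top"); s=read_camera("scene")
for col,x,y in(("red",.416,-.3),("blue",.413,-.4)):
    v,f=insert(t,col,x,y); print("insert",col,np.round(v[:2],4),np.degrees(v[2]).round(1),round(f,3))
v=[.4941,-.3767,np.radians(-4.3)]
for n,yy,p in(("red",.042,(438.2,244.5)),("blue",-.042,(468,247.8))):
    print(n,"outline",local([[0,yy,0]],*v)[0][:2].round(4),"floor",px2w(t,p,.005)[:2].round(4))
for x,y,a in((.426,.301,.7),(.413,.232,.3)):
    for cams in([t],[s],[t,s]):
        w,f=carrier(cams,x,y,a); print("carrier",np.round(w[:2],4),np.degrees(w[2]).round(1),round(f,3))
    print([ (c_[:2].round(4)) for c_ in [px2w(t,d["point"],.119) for d in tip_of("carrier_0_hook",t)]])
a=t["color"][205:305,180:340]; b=s["color"][190:350,160:360]
o=np.vstack([np.zeros((0,800,3),np.uint8),cv2.resize(b,(750,600),interpolation=cv2.INTER_CUBIC)])
cv2.imwrite("pics/carr.png",o[:,:,::-1])
E
```

```text
insert red [ 0.4168 -0.2977] 5.8 0.052
insert blue [ 0.4166 -0.3964] -3.6 0.049
red outline [ 0.4972 -0.3348] floor [ 0.4975 -0.3352]
blue outline [ 0.491  -0.4186] floor [ 0.4906 -0.4183]
carrier [0.4275 0.3031] 47.0 0.277
carrier [0.4256 0.2988] 12.8 0.286
carrier [0.4253 0.3006] 45.9 0.626
[array([0.4274, 0.305 ]), array([ 0.6187, -0.1186])]
carrier [0.4128 0.2333] 25.3 0.232
carrier [0.4121 0.2289] 1.5 0.308
carrier [0.412 0.232] 18.1 0.655
[array([0.4274, 0.305 ]), array([ 0.6187, -0.1186])]Traceback (most recent call last):
  File "<stdin>", line 13, in <module>
    return _nx.concatenate(arrs, 0, dtype=dtype, casting=casting)
           ~~~~~~~~~~~~~~~^^^^^^^^^^^^^^^^^^^^^^^^^^^^^^^^^^^^^^^
ValueError: all the input array dimensions except for the concatenation axis must match exactly, but along dimension 1, the array at index 0 has size 800 and the array at index 1 has size 750
```

jog_arm:
  moves:
    - {"slide": [0,0,0],"angular": [0,0,7],"fingers": 0.2}
  squeeze: 40

```text
clock: 1.88
tcp_pos: [0.1488, -0.5555, 0.2423]
orientation: [0.0, 0.998, 0.069, -0.0]
wrist_force: [0.6, 0.7, 0.2]
finger_gap: 0.0752
grip_force: 0.0
```

```bash
python3 -c "
from h import *; s=st()
r=R.from_quat(np.roll(s['orientation'],-1)).as_matrix(); print(r.round(3))"
```

```text
1.88 [ 0.1488 -0.5555  0.2423] [ 1.000e-04  9.976e-01  6.940e-02 -0.000e+00] F [0.6 0.7 0.2] gap 0.0752 grip 0.0 q [-1.45  0.31  0.05  1.3  -0.    1.55]
[[ 0.99   0.138 -0.   ]
 [ 0.138 -0.99  -0.   ]
 [-0.     0.    -1.   ]]
```

jog_arm:
  moves:
    - {"slide": [301,-218,0],"angular": [0,0,-87.8],"fingers": 0.5}
    - {"slide": [301,-218,0],"angular": [0,0,-87.8],"fingers": 0.5}
    - {"slide": [301,-218,0],"angular": [0,0,-87.8],"fingers": 0.5}
    - {"slide": [301,-218,0],"angular": [0,0,-87.8],"fingers": 0.5}
    - {"slide": [301,-218,0],"angular": [0,0,-87.8],"fingers": 0.5}
    - {"slide": [301,-218,0],"angular": [0,0,-87.8],"fingers": 0.5}
    - {"slide": [301,-218,0],"angular": [0,0,-87.8],"fingers": 0.5}
    - {"slide": [301,-218,0],"angular": [0,0,-87.8],"fingers": 0.5}
    - {"slide": [301,-218,0],"angular": [0,0,-87.8],"fingers": 0.5}
    - {"slide": [301,-218,0],"angular": [0,0,-87.8],"fingers": 0.5}

```text
clock: 2.72
tcp_pos: [0.4203, -0.293, 0.2425]
orientation: [0.0, 0.764, 0.645, 0.001]
wrist_force: [-1.4, 0.4, 0.3]
finger_gap: 0.0426
grip_force: 0.0
```

```bash
cat >> h.py <<'E'
def go(x,y,z,yaw):
    "slide (mm) and angular (deg) to TCP target, tool down, tool-x yaw deg"
    s=st(); r=R.from_quat(np.roll(s['orientation'],-1))
    d=r.inv().apply(np.array([x,y,z])-s['tcp_pos'])*1000
    g=R.from_matrix(np.c_[[np.cos(np.radians(yaw)),np.sin(np.radians(yaw)),0],[np.sin(np.radians(yaw)),-np.cos(np.radians(yaw)),0],[0,0,-1]])
    print("slide",d.round(1),"ang",np.degrees((r.inv()*g).as_rotvec()).round(1)); return d
E
python3 - <<'E'
from fit import *
go(.4168,-.2977,.09,95.8)
t=read_camera("top"); s=read_camera("scene")
cv2.imwrite("pics/carr.png",cv2.resize(s["color"][190:350,160:360],(750,600),interpolation=cv2.INTER_CUBIC)[:,:,::-1])
for c in(t,s):
    for d in look_for("carrier_0",c): print(d)
E
```

```text
2.72 [ 0.4203 -0.293   0.2425] [2.000e-04 7.638e-01 6.454e-01 1.200e-03] F [-1.4  0.4  0.3] gap 0.0426 grip 0.0 q [-0.77  0.19 -0.11  1.27  0.    0.97]
slide [ -5.5  -3.  152.5] ang [  0.1  -0.1 -15.4]
{'point': [199.7, 262.4], 'p': 0.8}
{'point': [222.4, 268.7], 'p': 0.63}
{'point': [366.4, 197.1], 'p': 0.6}
{'point': [236.6, 331.0], 'p': 0.97}
{'point': [418.2, 248.3], 'p': 0.68}
{'point': [258.8, 322.9], 'p': 0.55}
```

View pics/carr.png

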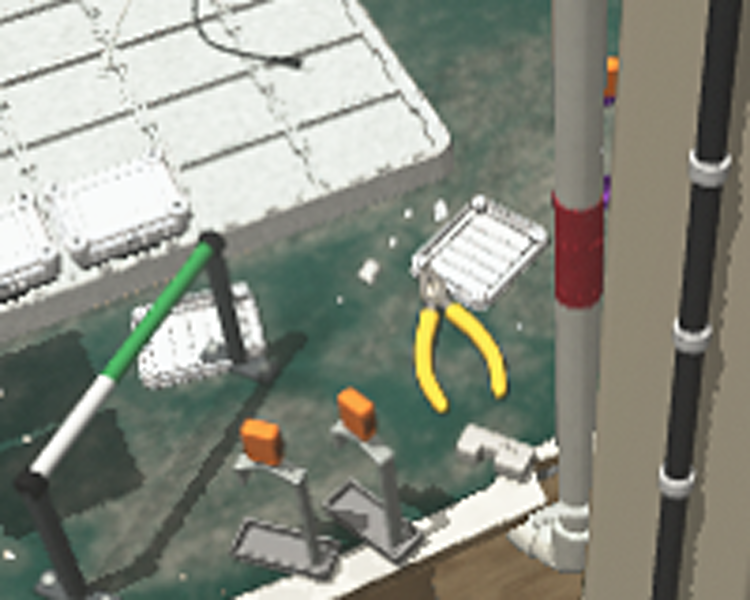

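The scene crop shows both carriers standing with the stem on the robot side and the hook tips away from it. The left block is near (262,443) and the right near (357,413). The rail is clear.

jog_arm:
  moves:
    - {"slide": [-4,-2,143],"angular": [0,0,-16],"fingers": 0.5}
    - {"slide": [-4,-2,143],"angular": [0,0,-16],"fingers": 0.5}
    - {"slide": [-4,-2,143],"angular": [0,0,-16],"fingers": 0.5}
    - {"slide": [-4,-2,143],"angular": [0,0,-16],"fingers": 0.5}
    - {"slide": [-4,-2,143],"angular": [0,0,-16],"fingers": 0.5}
    - {"slide": [-4,-2,143],"angular": [0,0,-16],"fingers": 0.5}

```text
clock: 3.42
tcp_pos: [0.4124, -0.3018, 0.0988]
orientation: [-0.001, 0.673, 0.739, -0.0]
wrist_force: [0.5, -0.3, 0.1]
finger_gap: 0.0423
grip_force: 0.0
```

```bash
python3 - <<'E'
from h import *
go(.4168,-.2977,.026,95.8)
t=read_camera("top"); cv2.imwrite("pics/r1.png",cv2.resize(t["color"][215:305,400:500],(600,540),interpolation=cv2.INTER_CUBIC)[:,:,::-1])
E
```

```text
3.42 [ 0.4124 -0.3018  0.0988] [-0.0012  0.6733  0.7394 -0.    ] F [ 0.5 -0.3  0.1] gap 0.0423 grip 0.0 q [-0.79  0.28 -0.36  0.93 -0.    0.69]
slide [ 3.6  4.8 72.8] ang [-0.1 -0.1 -0.4]
```

View pics/r1.png

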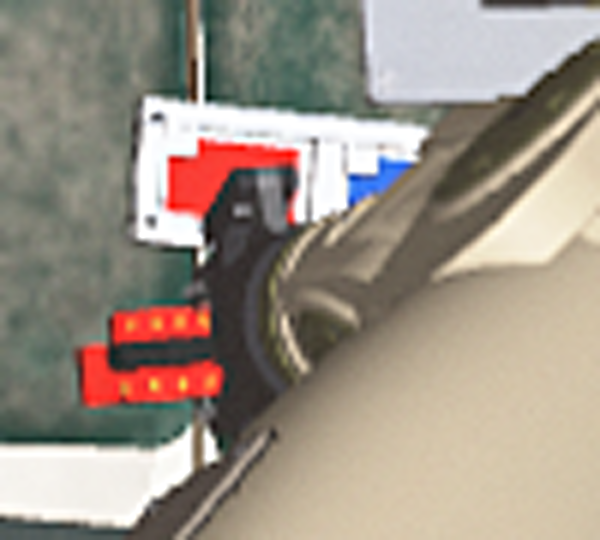

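The red insert still lies at about (150,360) in the crop, with the gripper above it, and its place matches the fit. Descend.

jog_arm:
  moves:
    - {"slide": [3.6,4.8,0],"angular": [0,0,-0.4],"fingers": 0.5}
    - {"slide": [3.6,4.8,36],"angular": [0,0,-0.4],"fingers": 0.5}
    - {"slide": [3.6,4.8,73],"angular": [0,0,-0.4],"fingers": 0.5}
    - {"slide": [3.6,4.8,73],"angular": [0,0,-0.4],"fingers": 0.5}
    - {"slide": [3.6,4.8,73],"angular": [0,0,-0.4],"fingers": 0.5}
    - {"slide": [3.6,4.8,73],"angular": [0,0,-0.4],"fingers": 1}
    - {"slide": [3.6,4.8,73],"angular": [0,0,-0.4],"fingers": 1}
    - {"slide": [3.6,4.8,73],"angular": [0,0,-0.4],"fingers": 1}
    - {"slide": [3.6,4.8,73],"angular": [0,0,-0.4],"fingers": 1}
    - {"slide": [3.6,4.8,73],"angular": [0,0,-0.4],"fingers": 1}
  squeeze: 40

```text
clock: 4.3
tcp_pos: [0.4199, -0.2988, 0.029]
orientation: [0.002, 0.669, 0.743, -0.0]
wrist_force: [-0.3, -0.3, 8.1]
finger_gap: 0.0114
grip_force: 40.5
```

```bash
python3 - <<'E'
from h import *
go(.4973,-.335,.08,95.8-10.1)
E
```

```text
4.3 [ 0.4199 -0.2988  0.029 ] [ 2.500e-03  6.690e-01  7.432e-01 -2.000e-04] F [-0.3 -0.3  8.1] gap 0.0114 grip 40.5 q [-0.77  0.36 -0.45  0.75 -0.    0.69]
slide [-44.3  73.4 -50.6] ang [ 0.2  0.2 10.3]
```

jog_arm:
  moves:
    - {"slide": [0,0,-25],"fingers": 1}
    - {"slide": [0,0,-50],"fingers": 1}
    - {"slide": [-22,37,-50],"angular": [0,0,5],"fingers": 1}
    - {"slide": [-45.5,73.4,-50],"angular": [0,0,10.3],"fingers": 1}
    - {"slide": [-45.5,73.4,-50],"angular": [0,0,10.3],"fingers": 1}
    - {"slide": [-45.5,73.4,-50],"angular": [0,0,10.3],"fingers": 1}
    - {"slide": [-45.5,73.4,-50],"angular": [0,0,10.3],"fingers": 1}
    - {"slide": [-45.5,73.4,-50],"angular": [0,0,10.3],"fingers": 1}

```text
schema error: expected keys fingers, slide, angular
```

```bash
python3 - <<'E'
from h import *
go(.4972,-.3362,.045,85.7)
t=read_camera("top"); s=read_camera("scene")
a=cv2.resize(t["color"][215:305,400:500],(500,450),interpolation=cv2.INTER_CUBIC); b=cv2.resize(s["color"][200:290,360:460],(300,270))
a[:270*0+0]; o=np.hstack([a,np.vstack([b,np.zeros((180,300,3),np.uint8)])]); cv2.imwrite("pics/r2.png",o[:,:,::-1])
E
```

```text
4.3 [ 0.4199 -0.2988  0.029 ] [ 2.500e-03  6.690e-01  7.432e-01 -2.000e-04] F [-0.3 -0.3  8.1] gap 0.0114 grip 40.5 q [-0.77  0.36 -0.45  0.75 -0.    0.69]
slide [-45.4  73.  -15.6] ang [ 0.2  0.2 10.3]
```

View pics/r2.png

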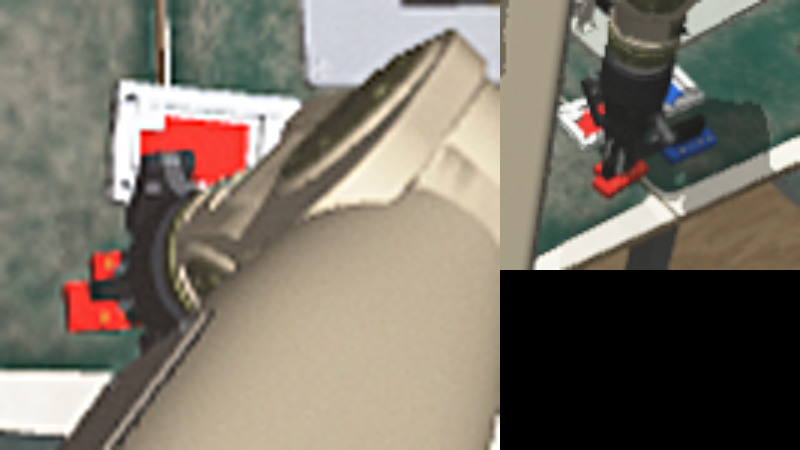

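The red insert is held in the fingers, still on the bench. The move was refused because each row needs every key, so I resend the lift.

jog_arm:
  moves:
    - {"slide": [0,0,-25],"angular": [0,0,0],"fingers": 1}
    - {"slide": [0,0,-54],"angular": [0,0,0],"fingers": 1}
    - {"slide": [-22,37,-54],"angular": [0,0,5],"fingers": 1}
    - {"slide": [-45.5,73.4,-54],"angular": [0,0,10.3],"fingers": 1}
    - {"slide": [-45.5,73.4,-54],"angular": [0,0,10.3],"fingers": 1}
    - {"slide": [-45.5,73.4,-54],"angular": [0,0,10.3],"fingers": 1}
    - {"slide": [-45.5,73.4,-54],"angular": [0,0,10.3],"fingers": 1}
    - {"slide": [-45.5,73.4,-54],"angular": [0,0,10.3],"fingers": 1}

```text
clock: 5.07
tcp_pos: [0.4949, -0.3339, 0.0803]
orientation: [-0.001, 0.733, 0.68, -0.0]
wrist_force: [0.5, -1.0, -1.1]
finger_gap: 0.011
grip_force: 39.6
```

```bash
python3 - <<'E'
from fit import *
go(.4972,-.3362,.045,85.7)
t=read_camera("top"); s=read_camera("scene"); print(insert(t,"blue",.4166,-.3964))
b=cv2.resize(s["color"][200:270,375:455],(800,700),interpolation=cv2.INTER_CUBIC)[:600]; cv2.imwrite("pics/r3.png",b[:,:,::-1])
E
```

```text
5.07 [ 0.4949 -0.3339  0.0803] [-8.000e-04  7.329e-01  6.803e-01 -1.000e-04] F [ 0.5 -1.  -1.1] gap 0.011 grip 39.6 q [-0.73  0.45 -0.16  0.96 -0.    0.92]
slide [-2.2  2.5 35.3] ang [-0.1 -0.   0. ]
(array([ 0.4166, -0.3964,  0.    ]), np.float64(1.0))
```

View pics/r3.png

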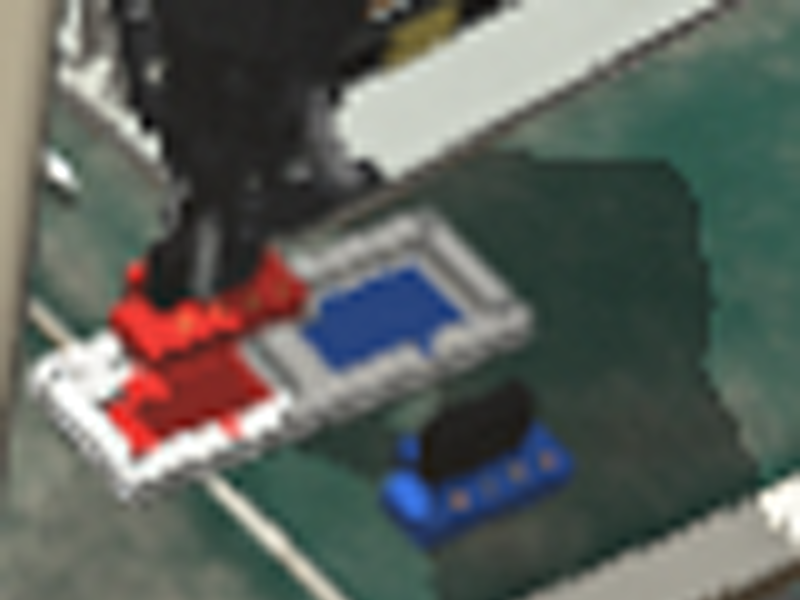

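The scene crop shows the red insert held level above the red pocket, with the notch at the left matching the pocket's filled corner. The blue insert is unmoved.

jog_arm:
  moves:
    - {"slide": [-2.2,2.5,28],"angular": [0,0,0],"fingers": 1}
    - {"slide": [-2.2,2.5,28],"angular": [0,0,0],"fingers": 1}
    - {"slide": [-2.2,2.5,28],"angular": [0,0,0],"fingers": 1}
    - {"slide": [-2.2,2.5,28],"angular": [0,0,0],"fingers": 1}

```text
clock: 5.5
tcp_pos: [0.4978, -0.3368, 0.0527]
orientation: [-0.0, 0.733, 0.68, -0.0]
wrist_force: [0.8, 0.6, -1.4]
finger_gap: 0.0108
grip_force: 39.6
```

```bash
python3 - <<'E'
from fit import *
s0=st(); go(.4972,-.3362,.034,85.7)
s=read_camera("scene"); z0=s0["tcp_pos"][2]-.029
o=cv2.resize(s["color"],None,fx=12,fy=12,interpolation=cv2.INTER_CUBIC)[:,:,::-1].copy()
def draw(P,col): cv2.polylines(o,[np.round((w2px(s,P)+.5)*12-.5).astype(np.int32)],True,col,1)
N=[.4941,-.3767,np.radians(-4.3)]
draw(local(pent(.032,.087,[.014]),*N),(0,255,0))
L=lambda z,w:[[-w,-.033,z],[w,-.033,z],[w,.017,z],[.006,.017,z],[.006,.033,z],[-w,.033,z]]
t=s0["tcp_pos"]+.0012*np.array([.075,.997,0])
for z in(z0,z0+.012): draw(local(L(z,.02),t[0],t[1],np.radians(-4.3)),(255,255,0))
cv2.imwrite("pics/r4.png",o[222*12:222*12+600,372*12:372*12+800])
E
```

```text
5.5 [ 0.4978 -0.3368  0.0527] [-5.000e-04  7.331e-01  6.802e-01 -1.000e-04] F [ 0.8  0.6 -1.4] gap 0.0108 grip 39.6 q [-0.73  0.48 -0.19  0.9  -0.    0.92]
5.5 [ 0.4978 -0.3368  0.0527] [-5.000e-04  7.331e-01  6.802e-01 -1.000e-04] F [ 0.8  0.6 -1.4] gap 0.0108 grip 39.6 q [-0.73  0.48 -0.19  0.9  -0.    0.92]
slide [ 0.5 -0.6 18.7] ang [-0. -0.  0.]
```

View pics/r4.png

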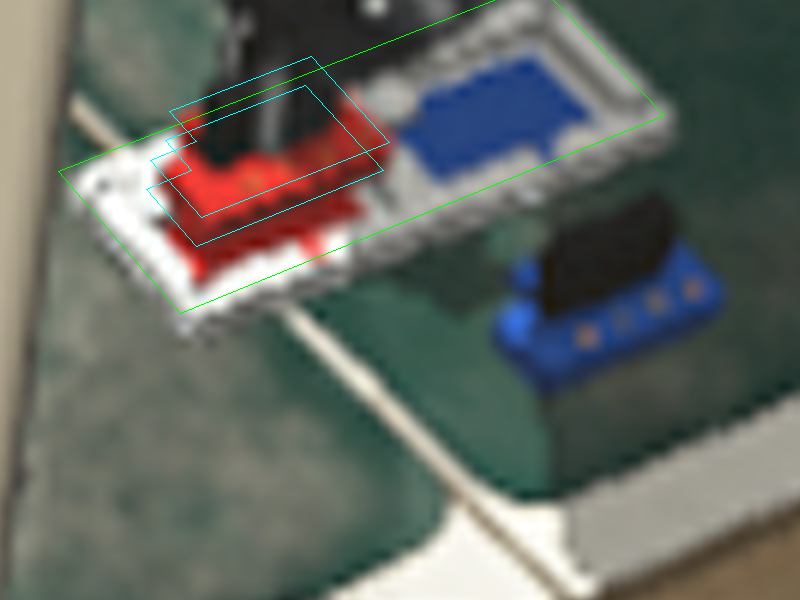

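In the scene overlay, nest and held insert are offset from the projections by the same roughly 10 px of the 12x crop. The relative alignment is therefore good, so I lower it.

jog_arm:
  moves:
    - {"slide": [0.5,-0.6,6],"angular": [0,0,0],"fingers": 1}
    - {"slide": [0.5,-0.6,10],"angular": [0,0,0],"fingers": 1}
    - {"slide": [0.5,-0.6,14],"angular": [0,0,0],"fingers": 1}
    - {"slide": [0.5,-0.6,17],"angular": [0,0,0],"fingers": 1}
    - {"slide": [0.5,-0.6,19],"angular": [0,0,0],"fingers": 1}
    - {"slide": [0.5,-0.6,19],"angular": [0,0,0],"fingers": 1}
    - {"slide": [0.5,-0.6,19],"angular": [0,0,0],"fingers": 1}

```text
clock: 6.13
tcp_pos: [0.4976, -0.3363, 0.034]
orientation: [-0.0, 0.733, 0.68, -0.0]
wrist_force: [-1.7, 2.6, 6.7]
finger_gap: 0.0114
grip_force: 40.5
```

```bash
python3 - <<'E'
from fit import *
st(); s=read_camera("scene")
o=cv2.resize(s["color"],None,fx=12,fy=12,interpolation=cv2.INTER_CUBIC)[:,:,::-1]
cv2.imwrite("pics/r5.png",o[222*12:222*12+450,372*12:372*12+600])
E
```

```text
6.13 [ 0.4976 -0.3363  0.034 ] [-1.000e-04  7.330e-01  6.802e-01 -1.000e-04] F [-1.7  2.6  6.7] gap 0.0114 grip 40.5 q [-0.73  0.5  -0.21  0.86 -0.    0.92]
```

jog_arm:
  moves:
    - {"slide": [0,0,3],"angular": [0,0,0],"fingers": 1}
    - {"slide": [0,0,3],"angular": [0,0,0],"fingers": 1}
    - {"slide": [0,0,3],"angular": [0,0,0],"fingers": 1}

```text
clock: 6.43
tcp_pos: [0.4976, -0.3363, 0.0339]
orientation: [0.001, 0.733, 0.68, -0.0]
wrist_force: [-8.2, 6.7, 25.7]
finger_gap: 0.0112
grip_force: 43.3
```

jog_arm:
  moves:
    - {"slide": [0,0,-3],"angular": [0,0,0],"fingers": 0.6}
    - {"slide": [0,0,-3],"angular": [0,0,0],"fingers": 0.6}
    - {"slide": [0,0,-3],"angular": [0,0,0],"fingers": 0.6}
    - {"slide": [0,0,-3],"angular": [0,0,0],"fingers": 0.6}
    - {"slide": [0,0,-40],"angular": [0,0,0],"fingers": 0.6}
    - {"slide": [0,0,-66],"angular": [0,0,0],"fingers": 0.6}
    - {"slide": [0,0,-66],"angular": [0,0,0],"fingers": 0.6}

```text
clock: 7.02
tcp_pos: [0.5004, -0.3389, 0.1011]
orientation: [0.004, 0.733, 0.68, 0.0]
wrist_force: [-0.6, -1.4, 1.8]
finger_gap: 0.0341
grip_force: 0.0
```

```bash
python3 - <<'E'
from fit import *
go(.4166,-.3964,.09,90-3.6)
t=read_camera("top"); s=read_camera("scene")
for d in tip_of("insert_blue",s)[:2]+look_for("insert_blue",s)[:2]: print(d,px2w(s,d["point"],0))
b=cv2.resize(s["color"][222:272,372:444],(800,556),interpolation=cv2.INTER_CUBIC); cv2.imwrite("pics/r6.png",b[:,:,::-1])
E
```

```text
7.02 [ 0.5004 -0.3389  0.1011] [3.900e-03 7.330e-01 6.802e-01 3.000e-04] F [-0.6 -1.4  1.8] gap 0.0341 grip 0.0 q [-0.73  0.44 -0.13  1.   -0.    0.92]
slide [-63.6 -79.3  10.9] ang [ 0.4  0.3 -0.7]
{'point': [420.7, 249.9], 'p': 0.52} [ 0.4064685  -0.39186404  0.        ]
{'point': [421.3, 247.6], 'p': 0.53} [ 0.41366837 -0.40091268  0.        ]
```

View pics/r6.png

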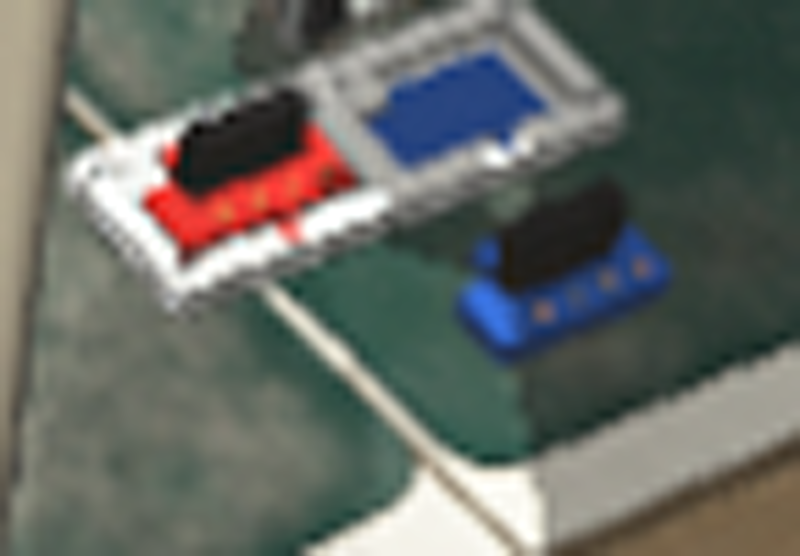

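Red is seated flat in its pocket, at about (245,180) in the crop. Blue is unmoved at about (565,280).

jog_arm:
  moves:
    - {"slide": [-63.6,-79.3,0],"angular": [0,0,-0.7],"fingers": 0.5}
    - {"slide": [-63.6,-79.3,0],"angular": [0,0,-0.7],"fingers": 0.5}
    - {"slide": [-63.6,-79.3,0],"angular": [0,0,-0.7],"fingers": 0.5}
    - {"slide": [-63.6,-79.3,20],"angular": [0,0,-0.7],"fingers": 0.5}
    - {"slide": [-63.6,-79.3,30],"angular": [0,0,-0.7],"fingers": 0.5}
    - {"slide": [-63.6,-79.3,30],"angular": [0,0,-0.7],"fingers": 0.5}
    - {"slide": [-63.6,-79.3,30],"angular": [0,0,-0.7],"fingers": 0.5}

```text
clock: 7.8
tcp_pos: [0.4134, -0.3926, 0.0646]
orientation: [-0.002, 0.729, 0.685, 0.0]
wrist_force: [-0.5, 0.0, 0.1]
finger_gap: 0.0426
grip_force: 0.0
```

```bash
python3 - <<'E'
from fit import *
go(.4166,-.3964,.031,86.4)
E
```

```text
7.8 [ 0.4134 -0.3926  0.0646] [-2.000e-03  7.286e-01  6.849e-01  2.000e-04] F [-0.5  0.   0.1] gap 0.0426 grip 0.0 q [-0.9   0.42 -0.25  0.9   0.    0.73]
slide [-3.7  3.6 33.6] ang [-0.2 -0.2  0.1]
```

jog_arm:
  moves:
    - {"slide": [-3.7,3.6,0],"angular": [0,0,0],"fingers": 0.5}
    - {"slide": [-3.7,3.6,15],"angular": [0,0,0],"fingers": 0.5}
    - {"slide": [-3.7,3.6,33],"angular": [0,0,0],"fingers": 0.5}
    - {"slide": [-3.7,3.6,33],"angular": [0,0,0],"fingers": 0.5}
    - {"slide": [-3.7,3.6,33],"angular": [0,0,0],"fingers": 0.5}
    - {"slide": [-3.7,3.6,33],"angular": [0,0,0],"fingers": 0.5}

```text
clock: 8.3
tcp_pos: [0.4182, -0.3983, 0.0343]
orientation: [0.001, 0.729, 0.685, -0.0]
wrist_force: [0.9, 0.5, 0.1]
finger_gap: 0.0429
grip_force: 0.0
```

jog_arm:
  moves:
    - {"slide": [0,0,0],"angular": [0,0,0],"fingers": 1}
    - {"slide": [0,0,0],"angular": [0,0,0],"fingers": 1}
    - {"slide": [0,0,0],"angular": [0,0,0],"fingers": 1}
    - {"slide": [0,0,0],"angular": [0,0,0],"fingers": 1}
    - {"slide": [0,0,0],"angular": [0,0,0],"fingers": 1}

```text
clock: 8.72
tcp_pos: [0.4179, -0.3987, 0.0344]
orientation: [0.001, 0.729, 0.685, -0.0]
wrist_force: [0.1, -0.0, 5.4]
finger_gap: 0.0109
grip_force: 40.4
```

```bash
python3 - <<'E'
from fit import *
s=go(.4908,-.4185,.085,85.7)
E
```

```text
8.72 [ 0.4179 -0.3987  0.0344] [ 1.100e-03  7.289e-01  6.847e-01 -1.000e-04] F [ 0.1 -0.   5.4] gap 0.0109 grip 40.4 q [-0.9   0.46 -0.28  0.83  0.    0.73]
slide [-15.3  74.1 -50.5] ang [0.1 0.1 0.7]
```

jog_arm:
  moves:
    - {"slide": [0,0,-25],"angular": [0,0,0],"fingers": 1}
    - {"slide": [0,0,-48],"angular": [0,0,0],"fingers": 1}
    - {"slide": [-6,25,-48],"angular": [0,0,0.7],"fingers": 1}
    - {"slide": [-12,50,-48],"angular": [0,0,0.7],"fingers": 1}
    - {"slide": [-17.5,74,-48],"angular": [0,0,0.7],"fingers": 1}
    - {"slide": [-17.5,74,-48],"angular": [0,0,0.7],"fingers": 1}
    - {"slide": [-17.5,74,-30],"angular": [0,0,0.7],"fingers": 1}
    - {"slide": [-17.5,74,-28],"angular": [0,0,0.7],"fingers": 1}
    - {"slide": [-17.5,74,-28],"angular": [0,0,0.7],"fingers": 1}
    - {"slide": [-17.5,74,-28],"angular": [0,0,0.7],"fingers": 1}

```text
clock: 9.55
tcp_pos: [0.4893, -0.4196, 0.061]
orientation: [-0.001, 0.733, 0.68, -0.0]
wrist_force: [-0.2, 0.4, -0.7]
finger_gap: 0.0107
grip_force: 39.6
```

```bash
python3 - <<'E'
from fit import *
s=go(.4906,-.4207,.039,85.7)
E
```

```text
9.55 [ 0.4893 -0.4196  0.061 ] [-0.0009  0.7331  0.6801 -0.    ] F [-0.2  0.4 -0.7] gap 0.0107 grip 39.6 q [-0.83  0.55 -0.05  0.97 -0.    0.81]
slide [-1.   1.4 22. ] ang [-0.1 -0.1  0. ]
```

jog_arm:
  moves:
    - {"slide": [-1,1.4,5],"angular": [0,0,0],"fingers": 1}
    - {"slide": [-1,1.4,9],"angular": [0,0,0],"fingers": 1}
    - {"slide": [-1,1.4,13],"angular": [0,0,0],"fingers": 1}
    - {"slide": [-1,1.4,17],"angular": [0,0,0],"fingers": 1}
    - {"slide": [-1,1.4,20],"angular": [0,0,0],"fingers": 1}
    - {"slide": [-1,1.4,22.5],"angular": [0,0,0],"fingers": 1}
    - {"slide": [-1,1.4,22.5],"angular": [0,0,0],"fingers": 1}
    - {"slide": [-1,1.4,22.5],"angular": [0,0,0],"fingers": 1}

```text
clock: 10.22
tcp_pos: [0.4912, -0.421, 0.0395]
orientation: [-0.0, 0.733, 0.68, -0.0]
wrist_force: [-2.3, 1.9, 5.6]
finger_gap: 0.0109
grip_force: 40.4
```

jog_arm:
  moves:
    - {"slide": [0,0,3],"angular": [0,0,0],"fingers": 1}
    - {"slide": [0,0,3],"angular": [0,0,0],"fingers": 1}
    - {"slide": [0,0,3],"angular": [0,0,0],"fingers": 1}

```text
clock: 10.47
tcp_pos: [0.4912, -0.421, 0.0394]
orientation: [0.001, 0.733, 0.68, -0.0]
wrist_force: [-7.7, 7.3, 22.2]
finger_gap: 0.0113
grip_force: 42.6
```

Seated at the predicted height. Release and rise.

jog_arm:
  moves:
    - {"slide": [0,0,-3],"angular": [0,0,0],"fingers": 0.6}
    - {"slide": [0,0,-3],"angular": [0,0,0],"fingers": 0.6}
    - {"slide": [0,0,-3],"angular": [0,0,0],"fingers": 0.6}
    - {"slide": [0,0,-3],"angular": [0,0,0],"fingers": 0.6}
    - {"slide": [0,0,-40],"angular": [0,0,0],"fingers": 0.6}
    - {"slide": [0,0,-80],"angular": [0,0,0],"fingers": 0.6}
    - {"slide": [0,0,-120],"angular": [0,0,0],"fingers": 0.6}
    - {"slide": [0,0,-160],"angular": [0,0,0],"fingers": 0.6}
    - {"slide": [0,0,-200],"angular": [0,0,0],"fingers": 0.6}
    - {"slide": [0,0,-200],"angular": [0,0,0],"fingers": 0.6}

```text
clock: 11.3
tcp_pos: [0.4939, -0.4238, 0.2449]
orientation: [0.007, 0.733, 0.68, -0.0]
wrist_force: [0.0, -0.3, 1.0]
finger_gap: 0.034
grip_force: 0.0
```

```bash
cat > kin.py <<'E'
import numpy as np
from scipy.optimize import least_squares
# planar samples: q2,q3,q4 -> radius, z  (tool down)
D=[([.313,.046,1.304],[.149,-.555,.242]),([.28,-.36,.93],[.4124,-.3018,.0988]),([.45,-.16,.96],[.4949,-.3339,.0803]),([.5,-.21,.86],[.4976,-.3363,.034]),([.44,-.13,1.0],[.5004,-.3389,.1011]),([.42,-.25,.9],[.4134,-.3926,.0646]),([.55,-.05,.97],[.4893,-.4196,.061]),([.36,-.45,.75],[.4199,-.2988,.029])]
for q,p in D: print(q,round(q[0]-q[1]+q[2],3),round(np.hypot(*p[:2]),4),p[2])
E
python3 kin.py; python3 - <<'E'
from h import *
s=st()
c=read_camera("scene"); save(c,"mid"); t=read_camera("top")
b=np.hstack([cv2.resize(c["color"],(480,360)),cv2.resize(t["color"][180:300,400:500],(300,360),interpolation=cv2.INTER_CUBIC)]); cv2.imwrite("pics/mid.png",b[:,:,::-1])
E
```

```text
[0.313, 0.046, 1.304] 1.571 0.5747 0.242
[0.28, -0.36, 0.93] 1.57 0.511 0.0988
[0.45, -0.16, 0.96] 1.57 0.597 0.0803
[0.5, -0.21, 0.86] 1.57 0.6006 0.034
[0.44, -0.13, 1.0] 1.57 0.6044 0.1011
[0.42, -0.25, 0.9] 1.57 0.5701 0.0646
[0.55, -0.05, 0.97] 1.57 0.6446 0.061
[0.36, -0.45, 0.75] 1.56 0.5154 0.029
11.3 [ 0.4939 -0.4238  0.2449] [ 6.800e-03  7.330e-01  6.802e-01 -1.000e-04] F [ 0.  -0.3  1. ] gap 0.034 grip 0.0 q [-0.83  0.45  0.26  1.36 -0.    0.81]
```

View pics/mid.png

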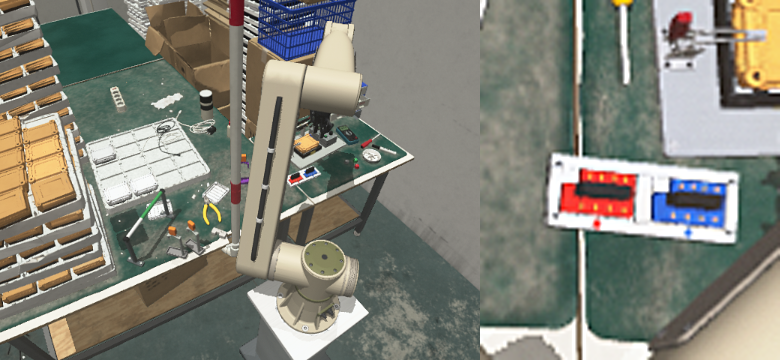

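Both inserts sit seated in the nest at about (600,195) and (697,200) in the right panel, and the arm is clear. Now I fit a planar arm model to plan the passage by the post.

```bash
cat >> kin.py <<'E'
D+=[([.45,.26,1.36],[.4939,-.4238,.2449]),([.19,-.11,1.27],[.4203,-.293,.2425])]
def fk(p,q,tool=1):
    L1,L2,h,w,t=p; a=q[0]-q[1]; b=a+q[2]
    return L1*np.sin(q[0])+L2*np.cos(a)+w*np.cos(b)*0+t*np.cos(b), h+L1*np.cos(q[0])-L2*np.sin(a)-t*np.sin(b)
def res(p):
    o=[]
    for q,P in D:
        r=np.sqrt(P[0]**2+P[1]**2-p[5]**2); f=fk(p[:5],q); o+=[f[0]-r,f[1]-P[2]]
    return o
s=least_squares(res,[.5,.5,.2,0,.2,.078],x_scale=.1); print(s.x.round(4),np.abs(s.fun).max())
E
python3 kin.py|tail -1; python3 - <<'E'
from h import *
t=read_camera("top"); s=read_camera("scene")
print("base",px2w(t,(286.7,292),0),px2w(s,(313,333),0))
g=cv2.cvtColor(t["color"],cv2.COLOR_RGB2HSV)
# post edges in scene column profile: red band bottom
for row in(160,200,240,280,310): 
    r=s["color"][row,295:335].astype(int); print(row,r.sum(1).tolist())
E
```

```text
[ 0.5554  0.4064 -0.3276  1.1321 -0.1416  0.1633] 0.01443313738385782
base [0.36061161 0.07266685 0.        ] [0.3207703  0.10015433 0.        ]
160 [267, 268, 259, 261, 266, 265, 253, 241, 235, 148, 206, 222, 397, 391, 396, 400, 397, 392, 379, 371, 369, 347, 327, 322, 315, 312, 301, 225, 118, 72, 110, 125, 323, 482, 441, 386, 407, 464, 260, 233]
200 [304, 309, 311, 297, 305, 309, 322, 321, 327, 320, 312, 303, 339, 403, 404, 409, 406, 402, 390, 388, 372, 345, 330, 330, 325, 315, 285, 277, 277, 272, 282, 290, 282, 268, 260, 267, 291, 295, 290, 279]
240 [357, 337, 338, 343, 361, 375, 390, 388, 384, 393, 385, 395, 360, 404, 416, 416, 411, 401, 389, 383, 368, 338, 332, 321, 318, 306, 253, 340, 337, 434, 428, 430, 428, 427, 428, 424, 390, 470, 501, 503]
280 [293, 295, 299, 281, 278, 277, 273, 274, 275, 277, 285, 284, 282, 366, 407, 416, 412, 397, 391, 381, 360, 337, 332, 326, 306, 346, 351, 342, 338, 331, 319, 466, 503, 501, 500, 501, 500, 499, 499, 500]
310 [650, 639, 523, 679, 681, 686, 715, 489, 759, 753, 747, 749, 759, 675, 387, 405, 409, 399, 379, 381, 353, 332, 328, 313, 256, 765, 524, 468, 504, 500, 499, 501, 502, 502, 502, 500, 499, 499, 499, 500]
```

```bash
python3 - <<'E'
from h import *
t=read_camera("top"); s=read_camera("scene")
def ray(c,p):
    a=px2w(c,p,0); o=np.array(c["world_from_camera"])[:3,3]; d=a-o; return o,d/np.linalg.norm(d)
for ps,pt in(((314.3,258),(292.5,259.3)),((313.3,325),(286.7,291))):
    (o1,d1),(o2,d2)=ray(s,ps),ray(t,pt)
    A=np.c_[d1,-d2]; k=np.linalg.lstsq(A,o2-o1,rcond=None)[0]; P,Q=o1+k[0]*d1,o2+k[1]*d2; print(P.round(3),Q.round(3))
from scipy.optimize import least_squares
D=[([.313,.046],[.149,-.555,.242]),([.28,-.36],[.4124,-.3018,.0988]),([.45,-.16],[.4949,-.3339,.0803]),([.5,-.21],[.4976,-.3363,.034]),([.44,-.13],[.5004,-.3389,.1011]),([.42,-.25],[.4134,-.3926,.0646]),([.55,-.05],[.4893,-.4196,.061]),([.36,-.45],[.4199,-.2988,.029]),([.45,.26],[.4939,-.4238,.2449]),([.46,-.28],[.4179,-.3987,.0344]),([.19,-.11],[.4203,-.293,.2425])]
for sg in(1,-1):
  for f0 in(0,1,-1):
    def res(p):
        o=[]
        for q,P in D:
            r=np.sqrt(P[0]**2+P[1]**2-.079**2); a=sg*q[1]+p[4]+ (p[6] if 0 else 0)
            b=q[0]-q[1] if sg==1 else q[0]+q[1]
            b+=p[4]
            o+=[p[0]*np.sin(q[0])+p[1]*np.cos(b)+p[2]-r, p[3]+p[0]*np.cos(q[0])-p[1]*np.sin(b)-P[2]]
        return o
    S=least_squares(res,[.5,.5,0,0,f0]); print(sg,S.x.round(3),np.abs(S.fun).max().round(4))
E
```

```text
[0.412 0.039 0.209] [0.427 0.06  0.211]
[ 0.364  0.072 -0.036] [ 0.365  0.073 -0.036]
1 [ 0.52   0.412  0.004 -0.195 -0.122] 0.0048
1 [ 0.52   0.412  0.004 -0.195 -0.122] 0.0048
1 [ 0.52   0.412  0.004 -0.195 -0.122] 0.0048
-1 [ 0.558 -0.202  0.547 -0.445 -0.007] 0.1255
-1 [ 0.558 -0.202  0.547 -0.445 -0.007] 0.1255
-1 [ 0.558 -0.202  0.547 -0.445 -0.007] 0.1255
```

```bash
python3 - <<'E'
from h import *
go(.161,-.135,.58,85.7)
E
```

```text
11.6 [ 0.4908 -0.4205  0.2333] [-0.002   0.733   0.6802  0.    ] F [-0.1  0.5 -1.1] gap 0.0341 grip 0.0 q [-0.83  0.46  0.24  1.36 -0.    0.81]
slide [ 261.  -351.2 -344.9] ang [-0.2 -0.2  0. ]
```

jog_arm:
  moves:
    - {"slide": [261,-351,-345],"angular": [0,0,0],"fingers": 0.6}
    - {"slide": [261,-351,-345],"angular": [0,0,0],"fingers": 0.6}
    - {"slide": [261,-351,-345],"angular": [0,0,0],"fingers": 0.6}
    - {"slide": [261,-351,-345],"angular": [0,0,0],"fingers": 0.6}
    - {"slide": [261,-351,-345],"angular": [0,0,0],"fingers": 0.6}
    - {"slide": [261,-351,-345],"angular": [0,0,0],"fingers": 0.6}
    - {"slide": [261,-351,-345],"angular": [0,0,0],"fingers": 0.6}
    - {"slide": [261,-351,-345],"angular": [0,0,0],"fingers": 0.6}
    - {"slide": [261,-351,-345],"angular": [0,0,0],"fingers": 0.6}
    - {"slide": [261,-351,-345],"angular": [0,0,0],"fingers": 0.6}

```text
clock: 12.43
tcp_pos: [0.2429, -0.2055, 0.4938]
orientation: [-0.001, 0.733, 0.68, 0.0]
wrist_force: [0.5, -1.6, 1.4]
finger_gap: 0.0341
grip_force: 0.0
```

```bash
python3 - <<'E'
from h import *
go(.161,-.135,.58,85.7)
E
```

```text
12.43 [ 0.2429 -0.2055  0.4938] [-1.200e-03  7.329e-01  6.803e-01  1.000e-04] F [ 0.5 -1.6  1.4] gap 0.0341 grip 0.0 q [-0.96 -0.13  0.18  1.88 -0.    0.69]
slide [ 64.4 -87.1 -86. ] ang [-0.1 -0.1  0. ]
```

jog_arm:
  moves:
    - {"slide": [64,-87,-86],"angular": [0,0,0],"fingers": 0.6}
    - {"slide": [64,-87,-86],"angular": [0,0,0],"fingers": 0.6}
    - {"slide": [64,-87,-86],"angular": [0,0,0],"fingers": 0.6}
    - {"slide": [64,-87,-86],"angular": [0,0,0],"fingers": 0.6}
    - {"slide": [64,-87,-86],"angular": [0,0,0],"fingers": 0.6}
    - {"slide": [64,-87,-86],"angular": [0,0,0],"fingers": 0.6}

```text
clock: 12.93
tcp_pos: [0.1625, -0.1373, 0.5793]
orientation: [0.0, 0.733, 0.68, -0.0]
wrist_force: [-0.4, -0.2, -0.5]
finger_gap: 0.034
grip_force: 0.0
```

```bash
python3 - <<'E'
from h import *
go(.150,.147,.58,136)
s=read_camera("scene"); save(s,"ret")
E
```

```text
12.93 [ 0.1625 -0.1373  0.5793] [ 4.000e-04  7.334e-01  6.798e-01 -1.000e-04] F [-0.4 -0.2 -0.5] gap 0.034 grip 0.0 q [-1.09 -0.23  0.35  2.15  0.    0.56]
slide [282.5 -34.   -0.9] ang [  0.    0.  -50.3]
```

View pics/ret.png

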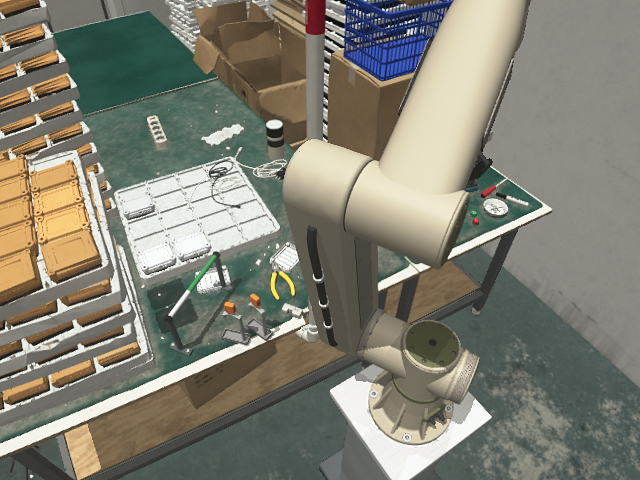

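The arm is folded back, clear of the post. The carriers and rail are unchanged. Swing across.

jog_arm:
  moves:
    - {"slide": [282,-34,0],"angular": [0,0,-50.3],"fingers": 0.4}
    - {"slide": [282,-34,0],"angular": [0,0,-50.3],"fingers": 0.4}
    - {"slide": [282,-34,0],"angular": [0,0,-50.3],"fingers": 0.4}
    - {"slide": [282,-34,0],"angular": [0,0,-50.3],"fingers": 0.4}
    - {"slide": [282,-34,0],"angular": [0,0,-50.3],"fingers": 0.4}
    - {"slide": [282,-34,0],"angular": [0,0,-50.3],"fingers": 0.4}
    - {"slide": [282,-34,0],"angular": [0,0,-50.3],"fingers": 0.4}
    - {"slide": [282,-34,0],"angular": [0,0,-50.3],"fingers": 0.4}
    - {"slide": [282,-34,0],"angular": [0,0,-50.3],"fingers": 0.4}
    - {"slide": [282,-34,0],"angular": [0,0,-50.3],"fingers": 0.4}

```text
clock: 13.82
tcp_pos: [0.1509, 0.1462, 0.5779]
orientation: [-0.001, 0.377, 0.926, -0.002]
wrist_force: [2.0, -0.5, 0.6]
finger_gap: 0.0512
grip_force: 0.0
```

```bash
python3 - <<'E'
from h import *
go(.150,.147,.58,136)
E
```

```text
13.82 [0.1509 0.1462 0.5779] [-0.0014  0.3773  0.9261 -0.0016] F [ 2.  -0.5  0.6] gap 0.0512 grip 0.0 q [ 0.38 -0.23  0.35  2.15 -0.    1.15]
slide [ 1.2 -0.1 -2.1] ang [-0.2 -0.1 -0.3]
```

```bash
python3 - <<'E'
from fit import *
go(.427,.302,.24,136)
s=read_camera("scene"); t=read_camera("top")
for x,y,a in((.426,.301,.75),(.413,.232,.4)):
    for c in(s,t):
        for d in tip_of("carrier_0",c)[:3]: pass
    w,f=carrier([s],x,y,a); print(w.round(4),f); w,f=carrier([t],x,y,a); print(w.round(4),f)
E
```

```text
13.82 [0.1509 0.1462 0.5779] [-0.0014  0.3773  0.9261 -0.0016] F [ 2.  -0.5  0.6] gap 0.0512 grip 0.0 q [ 0.38 -0.23  0.35  2.15 -0.    1.15]
slide [-89.1 305.7 336.6] ang [-0.2 -0.1 -0.3]
[0.4255 0.2987 0.2603] 0.2823112012164217
[0.4263 0.3017 0.8256] 0.27610062893081766
[0.413  0.2287 0.0079] 0.3026166097838453
[0.4128 0.2333 0.4371] 0.2337829158638407
```

jog_arm:
  moves:
    - {"slide": [-89,306,337],"angular": [0,0,0],"fingers": 0.25}
    - {"slide": [-89,306,337],"angular": [0,0,0],"fingers": 0.25}
    - {"slide": [-89,306,337],"angular": [0,0,0],"fingers": 0.25}
    - {"slide": [-89,306,337],"angular": [0,0,0],"fingers": 0.25}
    - {"slide": [-89,306,337],"angular": [0,0,0],"fingers": 0.25}
    - {"slide": [-89,306,337],"angular": [0,0,0],"fingers": 0.25}
    - {"slide": [-89,306,337],"angular": [0,0,0],"fingers": 0.25}
    - {"slide": [-89,306,337],"angular": [0,0,0],"fingers": 0.25}
    - {"slide": [-89,306,337],"angular": [0,0,0],"fingers": 0.25}
    - {"slide": [-89,306,337],"angular": [0,0,0],"fingers": 0.25}

```text
clock: 14.95
tcp_pos: [0.4031, 0.2807, 0.275]
orientation: [-0.0, 0.383, 0.924, -0.0]
wrist_force: [0.9, 0.1, -0.0]
finger_gap: 0.0643
grip_force: 0.0
```

jog_arm:
  moves:
    - {"slide": [-9,31,34],"angular": [0,0,0],"fingers": 0.25}
    - {"slide": [-9,31,34],"angular": [0,0,0],"fingers": 0.25}
    - {"slide": [-9,31,34],"angular": [0,0,0],"fingers": 0.25}
    - {"slide": [-9,31,34],"angular": [0,0,0],"fingers": 0.25}
    - {"slide": [-9,31,34],"angular": [0,0,0],"fingers": 0.25}

```text
clock: 15.37
tcp_pos: [0.4289, 0.2978, 0.2446]
orientation: [0.001, 0.381, 0.925, 0.0]
wrist_force: [0.0, 0.2, 0.6]
finger_gap: 0.064
grip_force: 0.0
```

```bash
python3 - <<'E'
from fit import *
go(.427,.302,.157,136)
s=read_camera("scene"); t=read_camera("top")
cv2.imwrite("pics/a1.png",np.vstack([cv2.resize(s["color"][200:360,180:340],(600,600),interpolation=cv2.INTER_CUBIC)])[:,:,::-1])
E
```

```text
15.37 [0.4289 0.2978 0.2446] [5.000e-04 3.810e-01 9.246e-01 5.000e-04] F [0.  0.2 0.6] gap 0.064 grip 0.0 q [ 0.45  0.21 -0.09  1.27 -0.    1.23]
slide [ 4.3  1.5 87.6] ang [ 0.1  0.  -0.8]
```

jog_arm:
  moves:
    - {"slide": [4.3,1.5,0],"angular": [0,0,-0.8],"fingers": 0.25}
    - {"slide": [4.3,1.5,30],"angular": [0,0,-0.8],"fingers": 0.25}
    - {"slide": [4.3,1.5,60],"angular": [0,0,-0.8],"fingers": 0.25}
    - {"slide": [4.3,1.5,87],"angular": [0,0,-0.8],"fingers": 0.25}
    - {"slide": [4.3,1.5,87],"angular": [0,0,-0.8],"fingers": 0.25}
    - {"slide": [4.3,1.5,87],"angular": [0,0,-0.8],"fingers": 0.25}
  squeeze: 40

```text
clock: 15.97
tcp_pos: [0.425, 0.3035, 0.1561]
orientation: [-0.001, 0.372, 0.928, -0.001]
wrist_force: [0.2, 0.3, 0.2]
finger_gap: 0.064
grip_force: 0.0
```

```bash
python3 - <<'E'
from fit import *
go(.427,.302,.157,136)
s=read_camera("scene")
cv2.imwrite("pics/a2.png",cv2.resize(s["color"][230:350,180:340],(800,600),interpolation=cv2.INTER_CUBIC)[:,:,::-1])
E
```

```text
15.97 [0.425  0.3035 0.1561] [-6.000e-04  3.725e-01  9.280e-01 -8.000e-04] F [0.2 0.3 0.2] gap 0.064 grip 0.0 q [ 0.47  0.26 -0.25  1.07 -0.    1.23]
slide [-2.5  0.3 -0.9] ang [-0.1 -0.   0.3]
```

View pics/a2.png

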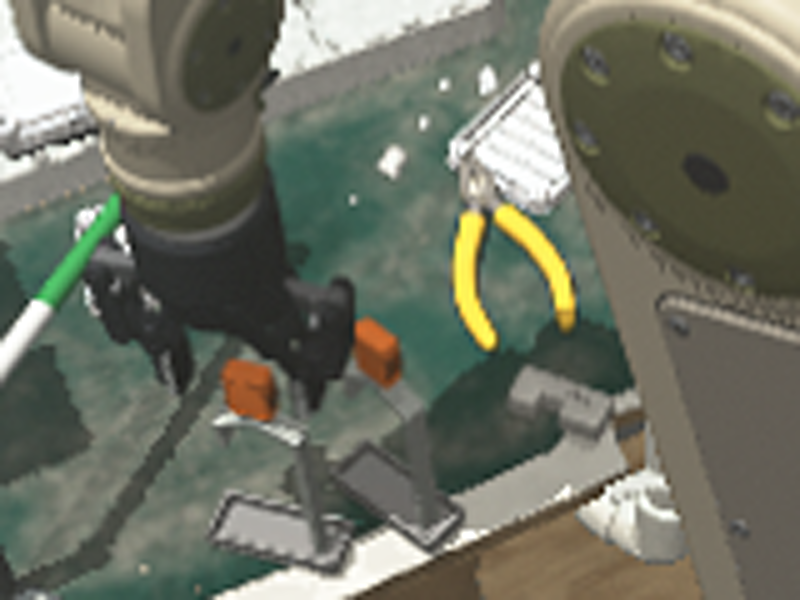

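The fingers straddle the left carrier's block: tips at about (180,385) and (320,405), block at (250,390). Close and lift.

jog_arm:
  moves:
    - {"slide": [-2,0,0],"angular": [0,0,0],"fingers": 0.6}
    - {"slide": [-2,0,0],"angular": [0,0,0],"fingers": 0.6}
    - {"slide": [-2,0,0],"angular": [0,0,0],"fingers": 1}
    - {"slide": [-2,0,0],"angular": [0,0,0],"fingers": 1}
    - {"slide": [-2,0,0],"angular": [0,0,0],"fingers": 1}
    - {"slide": [-2,0,0],"angular": [0,0,0],"fingers": 1}
  squeeze: 50

```text
clock: 16.52
tcp_pos: [0.4282, 0.3021, 0.1578]
orientation: [0.001, 0.373, 0.928, 0.0]
wrist_force: [-0.7, -2.5, 6.3]
finger_gap: 0.0249
grip_force: 48.8
```

jog_arm:
  moves:
    - {"slide": [-2,0,-30],"angular": [0,0,0],"fingers": 1}
    - {"slide": [-2,0,-60],"angular": [0,0,0],"fingers": 1}
    - {"slide": [-2,0,-85],"angular": [0,0,0],"fingers": 1}
    - {"slide": [-2,0,-85],"angular": [0,0,0],"fingers": 1}
    - {"slide": [-2,0,-85],"angular": [0,0,0],"fingers": 1}

```text
clock: 16.93
tcp_pos: [0.4303, 0.3013, 0.243]
orientation: [0.001, 0.373, 0.928, 0.002]
wrist_force: [-0.3, -0.2, -1.7]
finger_gap: 0.0251
grip_force: 50.0
```

```bash
cat >> fit.py <<'E'
RO=np.array([.5471,.3613]); RX=np.array([.8117,.5846]); RY=np.array([-.5846,.8117])
def rail(x,y): return RO+x*RX+y*RY
def inrail(p): d=np.array(p)[:2]-RO; return (d@RX).round(4),(d@RY).round(4)
E
python3 - <<'E'
from fit import *
p=rail(-.11,.05); print(p); go(*p,.242,125.8)
s=read_camera("scene"); t=read_camera("top")
for c in(s,t):
  print([(np.round(d["point"]),round(d["p"],2)) for d in tip_of("carrier_0_hook",c)[:3]])
  for h in(.119+.085,): print("expect",w2px(c,[[*get_state()["tcp_pos"][:2],h]]).round())
E
```

```text
[0.428583 0.337579]
16.93 [0.4303 0.3013 0.243 ] [0.0014 0.373  0.9278 0.0016] F [-0.3 -0.2 -1.7] gap 0.0251 grip 50.0 q [ 0.46  0.21 -0.09  1.27 -0.    1.22]
slide [26.3 25.   1. ] ang [ 0.2  0.1 10.4]
[(array([411., 232.]), 0.29)]
expect [[225. 295.]]
[(array([469., 248.]), 0.74), (array([365., 186.]), 0.69), (array([184., 255.]), 0.53)]
expect [[186. 256.]]
```

jog_arm:
  moves:
    - {"slide": [26,25,1],"angular": [0,0,5],"fingers": 1}
    - {"slide": [26,25,1],"angular": [0,0,10.4],"fingers": 1}
    - {"slide": [26,25,1],"angular": [0,0,10.4],"fingers": 1}
    - {"slide": [26,25,1],"angular": [0,0,10.4],"fingers": 1}
    - {"slide": [26,25,1],"angular": [0,0,10.4],"fingers": 1}

```text
clock: 17.55
tcp_pos: [0.4272, 0.3362, 0.2393]
orientation: [-0.0, 0.455, 0.891, -0.001]
wrist_force: [-0.0, -0.1, -1.0]
finger_gap: 0.0252
grip_force: 50.3
```

```bash
python3 - <<'E'
from fit import *
s=get_state(); print(inrail(s["tcp_pos"])); go(*rail(0,.05),.242,125.8)
E
```

```text
(np.float64(-0.112), np.float64(0.0498))
17.55 [0.4272 0.3362 0.2393] [-4.000e-04  4.546e-01  8.907e-01 -9.000e-04] F [-0.  -0.1 -1. ] gap 0.0252 grip 50.3 q [ 0.52  0.25 -0.04  1.28 -0.    1.46]
slide [ -0.  111.9  -3. ] ang [-0.1  0.   0.1]
```

jog_arm:
  moves:
    - {"slide": [0,25,-3],"angular": [0,0,0],"fingers": 1}
    - {"slide": [0,50,-3],"angular": [0,0,0],"fingers": 1}
    - {"slide": [0,75,-3],"angular": [0,0,0],"fingers": 1}
    - {"slide": [0,98,-3],"angular": [0,0,0],"fingers": 1}
    - {"slide": [0,112,-3],"angular": [0,0,0],"fingers": 1}
    - {"slide": [0,112,-3],"angular": [0,0,0],"fingers": 1}
    - {"slide": [0,112,-3],"angular": [0,0,0],"fingers": 1}
    - {"slide": [0,112,-3],"angular": [0,0,0],"fingers": 1}

```text
clock: 18.22
tcp_pos: [0.5178, 0.4015, 0.2427]
orientation: [-0.0, 0.455, 0.89, -0.001]
wrist_force: [-0.0, 0.6, -1.3]
finger_gap: 0.0252
grip_force: 50.4
```

```bash
python3 - <<'E'
from fit import *
s=get_state(); print(inrail(s["tcp_pos"])); go(*rail(0,.05),.1938,125.8)
E
```

```text
(np.float64(-0.0003), np.float64(0.0497))
18.22 [0.5178 0.4015 0.2427] [-4.000e-04  4.554e-01  8.903e-01 -7.000e-04] F [-0.   0.6 -1.3] gap 0.0252 grip 50.4 q [ 0.54  0.48  0.29  1.39 -0.    1.48]
slide [ 0.3  0.3 48.9] ang [-0.1  0.   0. ]
```

Lower onto the tube.

jog_arm:
  moves:
    - {"slide": [0.3,0.3,15],"angular": [0,0,0],"fingers": 1}
    - {"slide": [0.3,0.3,30],"angular": [0,0,0],"fingers": 1}
    - {"slide": [0.3,0.3,40],"angular": [0,0,0],"fingers": 1}
    - {"slide": [0.3,0.3,45],"angular": [0,0,0],"fingers": 1}
    - {"slide": [0.3,0.3,48],"angular": [0,0,0],"fingers": 1}
    - {"slide": [0.3,0.3,50],"angular": [0,0,0],"fingers": 1}
    - {"slide": [0.3,0.3,50],"angular": [0,0,0],"fingers": 1}
    - {"slide": [0.3,0.3,50],"angular": [0,0,0],"fingers": 1}

```text
clock: 18.88
tcp_pos: [0.5182, 0.4025, 0.1939]
orientation: [0.0, 0.455, 0.89, -0.0]
wrist_force: [-2.2, -3.1, 1.7]
finger_gap: 0.0249
grip_force: 50.8
```

```bash
python3 - <<'E'
from fit import *
s=get_state(); print(inrail(s["tcp_pos"])); go(*rail(0,-.09),.1938,125.8)
E
```

```text
(np.float64(0.0007), np.float64(0.0504))
18.88 [0.5182 0.4025 0.1939] [ 1.000e-04  4.555e-01  8.902e-01 -1.000e-04] F [-2.2 -3.1  1.7] gap 0.0249 grip 50.8 q [ 0.54  0.49  0.19  1.27 -0.    1.48]
slide [-140.4   -0.8    0.2] ang [-0.  0.  0.]
```

```bash
python3 - <<'E'
from fit import *
s=read_camera("scene"); q1=-1.09
u=np.array([np.cos(q1),np.sin(q1)]); n=np.array([-np.sin(q1),np.cos(q1)])
for z in(.6,.66,.72):
  for p in((455,235),(348,195),(290,190)):
    w=px2w(s,p,z)[:2]; print(z,p,"r",(w@u).round(3),"lat",(w@n).round(3))
# post relative to plane q1 for candidates
for q in(.30,.336,.40,.54):
  for P in((.365,.072),(.42,.05),(.394,.103)): print(q,P,"along",round(P[0]*np.cos(q)+P[1]*np.sin(q),3),"lat",round(-P[0]*np.sin(q)+P[1]*np.cos(q),3))
# post at height: scene columns, assume x,y on base ray family
T=np.array(s["world_from_camera"]); print(T[:3,3].round(3))
for P in([.365,.072,-.036],[.38,.068,.2],[.39,.065,.6],[.40,.09,.3],[.40,.09,.6],[.37,.07,.6],[.37,.07,.3]): print(P,w2px(s,[P]).round(1))
t=read_camera("top")
for P in([.37,.07,.3],[.37,.07,.6],[.39,.065,.6],[.40,.09,.6]): print("top",P,w2px(t,[P]).round(1))
E
```

```text
0.6 (455, 235) r 0.027 lat 0.025
0.6 (348, 195) r 0.025 lat 0.232
0.6 (290, 190) r -0.018 lat 0.333
0.66 (455, 235) r -0.037 lat 0.017
0.66 (348, 195) r -0.039 lat 0.202
0.66 (290, 190) r -0.077 lat 0.292
0.72 (455, 235) r -0.101 lat 0.01
0.72 (348, 195) r -0.103 lat 0.172
0.72 (290, 190) r -0.136 lat 0.251
0.3 (0.365, 0.072) along 0.37 lat -0.039
0.3 (0.42, 0.05) along 0.416 lat -0.076
0.3 (0.394, 0.103) along 0.407 lat -0.018
0.336 (0.365, 0.072) along 0.368 lat -0.052
0.336 (0.42, 0.05) along 0.413 lat -0.091
0.336 (0.394, 0.103) along 0.406 lat -0.033
0.4 (0.365, 0.072) along 0.364 lat -0.076
0.4 (0.42, 0.05) along 0.406 lat -0.118
0.4 (0.394, 0.103) along 0.403 lat -0.059
0.54 (0.365, 0.072) along 0.35 lat -0.126
0.54 (0.42, 0.05) along 0.386 lat -0.173
0.54 (0.394, 0.103) along 0.391 lat -0.114
[-0.296  0.477  1.149]
[0.365, 0.072, -0.036] [[313.3 324.7]]
[0.38, 0.068, 0.2] [[311.4 272. ]]
[0.39, 0.065, 0.6] [[309.1 146.4]]
[0.4, 0.09, 0.3] [[299.8 245.4]]
[0.4, 0.09, 0.6] [[296.5 147.7]]
[0.37, 0.07, 0.6] [[312.1 151.9]]
[0.37, 0.07, 0.3] [[312.6 249.7]]
top [0.37, 0.07, 0.3] [[287.4 282.6]]
top [0.37, 0.07, 0.6] [[286.7 272.2]]
top [0.39, 0.065, 0.6] [[290.4 259. ]]
top [0.4, 0.09, 0.6] [[274. 252.]]
```

The arm keeps clear of the post on this side, with the forearm lying on the far side of its plane. Slide along the rail.

jog_arm:
  moves:
    - {"slide": [-10,-0.8,0],"angular": [0,0,0],"fingers": 1}
    - {"slide": [-25,-0.8,0],"angular": [0,0,0],"fingers": 1}
    - {"slide": [-40,-0.8,0],"angular": [0,0,0],"fingers": 1}
    - {"slide": [-55,-0.8,0],"angular": [0,0,0],"fingers": 1}
    - {"slide": [-70,-0.8,0],"angular": [0,0,0],"fingers": 1}
    - {"slide": [-70,-0.8,0],"angular": [0,0,0],"fingers": 1}
    - {"slide": [-70,-0.8,0],"angular": [0,0,0],"fingers": 1}

```text
clock: 19.57
tcp_pos: [0.5613, 0.3421, 0.1936]
orientation: [0.002, 0.457, 0.889, -0.001]
wrist_force: [-0.5, -5.3, 4.6]
finger_gap: 0.0251
grip_force: 51.3
```

```bash
python3 - <<'E'
from fit import *
s=get_state(); print(inrail(s["tcp_pos"])); go(*rail(0,-.085),.1938,125.8)
E
```

```text
(np.float64(0.0003), np.float64(-0.0239))
19.57 [0.5613 0.3421 0.1936] [ 0.0021  0.4571  0.8894 -0.0009] F [-0.5 -5.3  4.6] gap 0.0251 grip 51.3 q [ 0.43  0.49  0.19  1.27 -0.    1.38]
slide [-61.2  -0.1   0.1] ang [ 0.   0.3 -0.2]
```

jog_arm:
  moves:
    - {"slide": [-15,-0.5,0],"angular": [0,0,0],"fingers": 1}
    - {"slide": [-30,-0.5,0],"angular": [0,0,0],"fingers": 1}
    - {"slide": [-45,-0.5,0],"angular": [0,0,0],"fingers": 1}
    - {"slide": [-63,-0.5,0],"angular": [0,0,0],"fingers": 1}
    - {"slide": [-63,-0.5,0],"angular": [0,0,0],"fingers": 1}
    - {"slide": [-63,-0.5,0],"angular": [0,0,0],"fingers": 1}
    - {"slide": [-63,-0.5,0],"angular": [0,0,0],"fingers": 1}

```text
clock: 20.15
tcp_pos: [0.5975, 0.2906, 0.1932]
orientation: [0.002, 0.457, 0.89, -0.001]
wrist_force: [-0.0, -5.3, 4.3]
finger_gap: 0.0252
grip_force: 51.2
```

```bash
python3 - <<'E'
from fit import *
s=st(); print(inrail(s["tcp_pos"]))
E
```

```text
20.15 [0.5975 0.2906 0.1932] [ 0.002   0.4568  0.8896 -0.0013] F [-0.  -5.3  4.3] gap 0.0252 grip 51.2 q [ 0.33  0.51  0.22  1.28 -0.    1.28]
(np.float64(-0.0004), np.float64(-0.0868))
```

jog_arm:
  moves:
    - {"slide": [0.8,-0.8,-0.8],"angular": [0,0,0],"fingers": 1}
    - {"slide": [0.8,-0.8,-0.8],"angular": [0,0,0],"fingers": 0.6}
    - {"slide": [0.8,-0.8,-0.8],"angular": [0,0,0],"fingers": 0.5}
    - {"slide": [0.8,-0.8,-0.8],"angular": [0,0,0],"fingers": 0.4}
    - {"slide": [0.8,-0.8,-0.8],"angular": [0,0,0],"fingers": 0.3}
    - {"slide": [0.8,-0.8,-0.8],"angular": [0,0,0],"fingers": 0.3}
    - {"slide": [0.8,-0.8,-25],"angular": [0,0,0],"fingers": 0.3}
    - {"slide": [0.8,-0.8,-60],"angular": [0,0,0],"fingers": 0.3}
    - {"slide": [0.8,-0.8,-95],"angular": [0,0,0],"fingers": 0.3}
    - {"slide": [0.8,-0.8,-95],"angular": [0,0,0],"fingers": 0.3}

```text
clock: 20.98
tcp_pos: [0.5962, 0.2954, 0.2961]
orientation: [0.004, 0.455, 0.89, 0.004]
wrist_force: [-0.3, 0.1, 2.0]
finger_gap: 0.0599
grip_force: 0.0
```

```bash
python3 - <<'E'
from fit import *
s=read_camera("scene"); t=read_camera("top")
for c in(s,t):
  print("expect hung",w2px(c,[[*rail(0,-.0868),.155]]).round(1),[(np.round(d["point"]),round(d["p"],2)) for d in tip_of("carrier_0_hook",c)[:4]])
for a in(.15,.4,.65):
  for c in(s,t):
    w,f=carrier([c],.4128,.232,a); print(w.round(4),round(f,3))
w=carrier([s],*rail(0,-.0868),.625,.036); print("hung fit",inrail(w[0][:2]),w)
# tray of B in scene: mask grey
cv2.imwrite("pics/b0.png",cv2.resize(np.hstack([s["color"][270:350,220:300],t["color"][230:310,180:260]]),(800,400),interpolation=cv2.INTER_CUBIC)[:,:,::-1])
go(.4128,.232,.25,112)
E
```

```text
expect hung [[206.9 263.9]] [(array([206., 263.]), 0.73), (array([324., 218.]), 0.46)]
expect hung [[197.7 188. ]] [(array([198., 190.]), 0.82), (array([366., 187.]), 0.73), (array([436., 242.]), 0.45)]
[ 0.4124  0.2294 -0.0318] 0.305
[0.4128 0.232  0.15  ] 1.0
[ 0.4127  0.2289 -0.0012] 0.305
[0.4128 0.232  0.4   ] 1.0
[0.4121 0.2289 0.0241] 0.304
[0.4128 0.232  0.65  ] 1.0
hung fit (np.float64(0.001), np.float64(-0.0862)) (array([0.59827254, 0.2919176 , 0.02296538]), np.float64(0.3420235878336437))
21.18 [0.5939 0.2945 0.2872] [-3.000e-04  4.554e-01  8.903e-01 -4.000e-04] F [-0.6  0.4  0.2] gap 0.0597 grip 0.0 q [ 0.34  0.49  0.43  1.5  -0.    1.28]
slide [  55.3 -183.4   37.4] ang [-0.1 -0.  13.8]
```

View pics/b0.png

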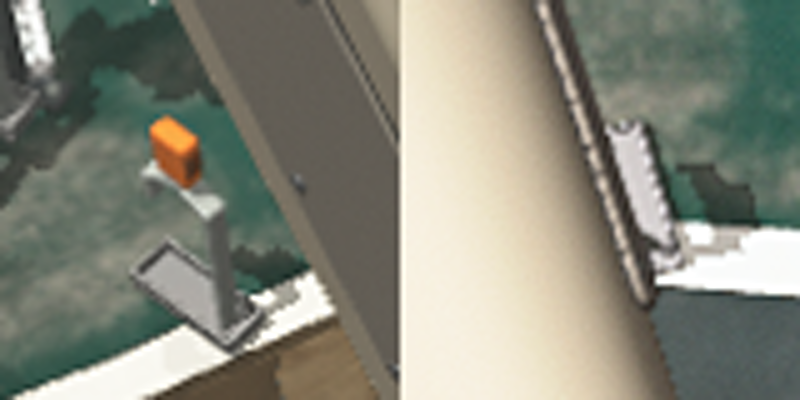

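The left panel shows carrier B standing untouched, its tray ends near (150,255) and (250,332). In the right panel the tray's right edge runs from (645,125) to (680,230). I get its yaw from these points.

```bash
python3 - <<'E'
from fit import *
s=read_camera("scene"); t=read_camera("top")
for c,a,b in((s,(250,321),(270,336.4)),(t,(229,255),(236,276)),(s,(246,324.4),(267,340)),(s,(254,317.6),(273,333))):
    A,B=px2w(c,a,.008),px2w(c,b,.008); d=A-B; print(A.round(4),B.round(4),np.linalg.norm(d).round(4),np.degrees(np.arctan2(d[1],d[0])).round(1))
E
```

```text
[0.4512 0.2409 0.008 ] [0.3726 0.2151 0.008 ] 0.0827 18.2
[0.4542 0.2271 0.008 ] [0.3993 0.2066 0.008 ] 0.0586 20.6
[0.4466 0.2565 0.008 ] [0.3665 0.2282 0.008 ] 0.0849 19.4
[0.4558 0.2252 0.008 ] [0.3782 0.2022 0.008 ] 0.0809 16.5
```

jog_arm:
  moves:
    - {"slide": [9,-30,0],"angular": [0,0,4],"fingers": 0.25}
    - {"slide": [18,-60,0],"angular": [0,0,8],"fingers": 0.25}
    - {"slide": [27,-90,10],"angular": [0,0,12],"fingers": 0.25}
    - {"slide": [36,-120,20],"angular": [0,0,16.4],"fingers": 0.25}
    - {"slide": [46,-152,30],"angular": [0,0,16.4],"fingers": 0.25}
    - {"slide": [55,-183,37],"angular": [0,0,16.4],"fingers": 0.25}
    - {"slide": [55,-183,37],"angular": [0,0,16.4],"fingers": 0.25}
    - {"slide": [55,-183,37],"angular": [0,0,16.4],"fingers": 0.25}
    - {"slide": [55,-183,37],"angular": [0,0,16.4],"fingers": 0.25}
    - {"slide": [55,-183,37],"angular": [0,0,16.4],"fingers": 0.25}

```text
clock: 22.12
tcp_pos: [0.4149, 0.2323, 0.2513]
orientation: [0.0, 0.578, 0.816, 0.001]
wrist_force: [0.4, 0.5, 0.2]
finger_gap: 0.0641
grip_force: 0.0
```

```bash
python3 - <<'E'
from fit import *
go(.4125,.232,.157,109.5)
E
```

```text
22.12 [0.4149 0.2323 0.2513] [4.000e-04 5.779e-01 8.161e-01 5.000e-04] F [0.4 0.5 0.2] gap 0.0641 grip 0.0 q [ 0.34  0.12 -0.18  1.27 -0.    1.57]
slide [ 0.5 -2.5 94.3] ang [ 0.1  0.  -0.1]
```

jog_arm:
  moves:
    - {"slide": [0.5,-2,30],"angular": [0,0,0],"fingers": 0.25}
    - {"slide": [0.5,-2,60],"angular": [0,0,0],"fingers": 0.25}
    - {"slide": [0.5,-2,80],"angular": [0,0,0],"fingers": 0.25}
    - {"slide": [0.5,-2,94],"angular": [0,0,0],"fingers": 0.25}
    - {"slide": [0.5,-2,94],"angular": [0,0,0],"fingers": 0.25}
    - {"slide": [0.5,-2,94],"angular": [0,0,0],"fingers": 0.25}
    - {"slide": [0.5,-2,94],"angular": [0,0,0],"fingers": 0.25}

```text
clock: 22.7
tcp_pos: [0.4129, 0.2322, 0.158]
orientation: [0.0, 0.578, 0.816, 0.001]
wrist_force: [0.9, -0.3, -0.4]
finger_gap: 0.0641
grip_force: 0.0
```

```bash
python3 - <<'E'
from fit import *
go(.4125,.232,.157,109.5)
s=read_camera("scene"); p=get_state()["tcp_pos"]
m=win(mask(s,"orange"),s,[.4125,.230,.152],14); ys,xs=np.nonzero(m); print("orange px",(xs.mean()/S).round(1),(ys.mean()/S).round(1),m.sum()/16,"expect",w2px(s,[[p[0],p[1],.152]]).round(1))
E
```

```text
22.7 [0.4129 0.2322 0.158 ] [5.000e-04 5.779e-01 8.161e-01 6.000e-04] F [ 0.9 -0.3 -0.4] gap 0.0641 grip 0.0 q [ 0.34  0.16 -0.36  1.04 -0.    1.57]
slide [-0.  -0.4  1. ] ang [ 0.1  0.  -0.1]
orange px 254.5 299.8 71.8125 expect [[253.5 299.9]]
```

jog_arm:
  moves:
    - {"slide": [0,0,0],"angular": [0,0,0],"fingers": 0.6}
    - {"slide": [0,0,0],"angular": [0,0,0],"fingers": 0.6}
    - {"slide": [0,0,0],"angular": [0,0,0],"fingers": 1}
    - {"slide": [0,0,0],"angular": [0,0,0],"fingers": 1}
    - {"slide": [0,0,0],"angular": [0,0,0],"fingers": 1}
    - {"slide": [0,0,0],"angular": [0,0,0],"fingers": 1}
  squeeze: 50

```text
clock: 23.25
tcp_pos: [0.4119, 0.2319, 0.1579]
orientation: [0.0, 0.578, 0.816, 0.001]
wrist_force: [-1.3, -1.7, 5.9]
finger_gap: 0.0252
grip_force: 49.9
```

jog_arm:
  moves:
    - {"slide": [0,0,-30],"angular": [0,0,0],"fingers": 1}
    - {"slide": [0,0,-60],"angular": [0,0,0],"fingers": 1}
    - {"slide": [0,0,-85],"angular": [0,0,0],"fingers": 1}
    - {"slide": [0,0,-85],"angular": [0,0,0],"fingers": 1}
    - {"slide": [0,0,-85],"angular": [0,0,0],"fingers": 1}
    - {"slide": [0,0,-85],"angular": [0,0,0],"fingers": 1}

```text
clock: 23.75
tcp_pos: [0.411, 0.2316, 0.2411]
orientation: [-0.0, 0.578, 0.816, -0.001]
wrist_force: [-0.8, 0.9, -2.9]
finger_gap: 0.025
grip_force: 50.0
```

```bash
python3 - <<'E'
from fit import *
print(inrail(get_state()["tcp_pos"])); go(*rail(-.13,.06),.243,125.8)
E
```

```text
(np.float64(-0.1863), np.float64(-0.0258))
23.75 [0.411  0.2316 0.2411] [-3.000e-04  5.778e-01  8.162e-01 -6.000e-04] F [-0.8  0.9 -2.9] gap 0.025 grip 50.0 q [ 0.34  0.12 -0.21  1.25 -0.    1.57]
slide [98.1 29.8 -2. ] ang [ -0.1  -0.  -16.4]
```

jog_arm:
  moves:
    - {"slide": [25,7,-1],"angular": [0,0,-4],"fingers": 1}
    - {"slide": [50,15,-1],"angular": [0,0,-8],"fingers": 1}
    - {"slide": [75,22,-1],"angular": [0,0,-12],"fingers": 1}
    - {"slide": [98,30,-1],"angular": [0,0,-16.4],"fingers": 1}
    - {"slide": [98,30,-1],"angular": [0,0,-16.4],"fingers": 1}
    - {"slide": [98,30,-1],"angular": [0,0,-16.4],"fingers": 1}
    - {"slide": [98,30,-1],"angular": [0,0,-16.4],"fingers": 1}
    - {"slide": [98,30,-1],"angular": [0,0,-16.4],"fingers": 1}

```text
clock: 24.42
tcp_pos: [0.4067, 0.3331, 0.2421]
orientation: [-0.0, 0.456, 0.89, -0.001]
wrist_force: [-0.1, -0.4, -2.2]
finger_gap: 0.0251
grip_force: 50.1
```

```bash
python3 - <<'E'
from fit import *
print(inrail(get_state()["tcp_pos"])); go(*rail(0,.06),.243,125.8)
E
```

```text
(np.float64(-0.1304), np.float64(0.0592))
24.42 [0.4067 0.3331 0.2421] [-5.000e-04  4.561e-01  8.899e-01 -1.000e-03] F [-0.1 -0.4 -2.2] gap 0.0251 grip 50.1 q [ 0.53  0.22 -0.08  1.27 -0.    1.48]
slide [  0.9 130.3  -1.2] ang [-0.1  0.  -0.1]
```

jog_arm:
  moves:
    - {"slide": [0.5,28,-1],"angular": [0,0,0],"fingers": 1}
    - {"slide": [0.5,56,-1],"angular": [0,0,0],"fingers": 1}
    - {"slide": [0.5,84,-1],"angular": [0,0,0],"fingers": 1}
    - {"slide": [0.5,112,-1],"angular": [0,0,0],"fingers": 1}
    - {"slide": [0.5,130,-1],"angular": [0,0,0],"fingers": 1}
    - {"slide": [0.5,130,-1],"angular": [0,0,0],"fingers": 1}
    - {"slide": [0.5,130,-1],"angular": [0,0,0],"fingers": 1}
    - {"slide": [0.5,130,-1],"angular": [0,0,0],"fingers": 1}

```text
clock: 25.08
tcp_pos: [0.512, 0.4094, 0.2436]
orientation: [-0.0, 0.456, 0.89, -0.001]
wrist_force: [-0.0, -0.1, -1.5]
finger_gap: 0.025
grip_force: 50.4
```

```bash
python3 - <<'E'
from fit import *
print(inrail(get_state()["tcp_pos"])); go(*rail(0,.06),.194,125.8)
E
```

```text
(np.float64(-0.0004), np.float64(0.0596))
25.08 [0.512  0.4094 0.2436] [-4.000e-04  4.561e-01  8.899e-01 -8.000e-04] F [-0.  -0.1 -1.5] gap 0.025 grip 50.4 q [ 0.55  0.48  0.29  1.39 -0.    1.5 ]
slide [ 0.5  0.5 49.6] ang [-0.1  0.  -0.1]
```

jog_arm:
  moves:
    - {"slide": [0,0,15],"angular": [0,0,0],"fingers": 1}
    - {"slide": [0,0,30],"angular": [0,0,0],"fingers": 1}
    - {"slide": [0,0,40],"angular": [0,0,0],"fingers": 1}
    - {"slide": [0,0,45],"angular": [0,0,0],"fingers": 1}
    - {"slide": [0,0,48],"angular": [0,0,0],"fingers": 1}
    - {"slide": [0,0,50.5],"angular": [0,0,0],"fingers": 1}
    - {"slide": [0,0,50.5],"angular": [0,0,0],"fingers": 1}
    - {"slide": [0,0,50.5],"angular": [0,0,0],"fingers": 1}

```text
clock: 25.75
tcp_pos: [0.5119, 0.4102, 0.1947]
orientation: [0.0, 0.456, 0.89, -0.0]
wrist_force: [-3.6, -3.0, 3.5]
finger_gap: 0.0245
grip_force: 51.0
```

jog_arm:
  moves:
    - {"slide": [-10,-0.3,0],"angular": [0,0,0],"fingers": 1}
    - {"slide": [-22,-0.3,0],"angular": [0,0,0],"fingers": 1}
    - {"slide": [-34,-0.3,0],"angular": [0,0,0],"fingers": 1}
    - {"slide": [-46,-0.3,0],"angular": [0,0,0],"fingers": 1}
    - {"slide": [-46,-0.3,0],"angular": [0,0,0],"fingers": 1}
    - {"slide": [-46,-0.3,0],"angular": [0,0,0],"fingers": 1}

```text
clock: 26.25
tcp_pos: [0.54, 0.3721, 0.1949]
orientation: [0.001, 0.456, 0.89, -0.0]
wrist_force: [-1.8, -4.7, 4.6]
finger_gap: 0.0255
grip_force: 51.3
```

```bash
python3 - <<'E'
from fit import *
print(inrail(get_state()["tcp_pos"])); go(*rail(0,-.03),.194,125.8)
E
```

```text
(np.float64(0.0005), np.float64(0.0129))
26.25 [0.54   0.3721 0.1949] [ 0.0014  0.4561  0.8899 -0.    ] F [-1.8 -4.7  4.6] gap 0.0255 grip 51.3 q [ 0.48  0.49  0.19  1.27 -0.    1.43]
slide [-42.9  -0.5   1.1] ang [ 0.1  0.1 -0.1]
```

jog_arm:
  moves:
    - {"slide": [-12,-0.5,0],"angular": [0,0,0],"fingers": 1}
    - {"slide": [-24,-0.5,0],"angular": [0,0,0],"fingers": 1}
    - {"slide": [-36,-0.5,0],"angular": [0,0,0],"fingers": 1}
    - {"slide": [-44,-0.5,0],"angular": [0,0,0],"fingers": 1}
    - {"slide": [-44,-0.5,0],"angular": [0,0,0],"fingers": 1}
    - {"slide": [-44,-0.5,0],"angular": [0,0,0],"fingers": 1}

```text
clock: 26.75
tcp_pos: [0.5648, 0.3367, 0.1946]
orientation: [0.001, 0.456, 0.89, 0.0]
wrist_force: [-3.1, -3.6, 5.0]
finger_gap: 0.025
grip_force: 51.3
```

```bash
python3 - <<'E'
from fit import *
print(inrail(get_state()["tcp_pos"]))
E
```

```text
(np.float64(-0.0), np.float64(-0.0303))
```

jog_arm:
  moves:
    - {"slide": [0.8,-0.8,-0.8],"angular": [0,0,0],"fingers": 1}
    - {"slide": [0.8,-0.8,-0.8],"angular": [0,0,0],"fingers": 0.6}
    - {"slide": [0.8,-0.8,-0.8],"angular": [0,0,0],"fingers": 0.5}
    - {"slide": [0.8,-0.8,-0.8],"angular": [0,0,0],"fingers": 0.4}
    - {"slide": [0.8,-0.8,-0.8],"angular": [0,0,0],"fingers": 0.3}
    - {"slide": [0.8,-0.8,-0.8],"angular": [0,0,0],"fingers": 0.3}
    - {"slide": [0.8,-0.8,-25],"angular": [0,0,0],"fingers": 0.3}
    - {"slide": [0.8,-0.8,-60],"angular": [0,0,0],"fingers": 0.3}
    - {"slide": [0.8,-0.8,-95],"angular": [0,0,0],"fingers": 0.3}
    - {"slide": [0.8,-0.8,-95],"angular": [0,0,0],"fingers": 0.3}

```text
clock: 27.58
tcp_pos: [0.5654, 0.3384, 0.2965]
orientation: [0.004, 0.455, 0.89, 0.004]
wrist_force: [0.3, 0.1, 1.5]
finger_gap: 0.0595
grip_force: 0.0
```

jog_arm:
  moves:
    - {"slide": [0,-30,-30],"angular": [0,0,0],"fingers": 0.3}
    - {"slide": [0,-60,-60],"angular": [0,0,0],"fingers": 0.3}
    - {"slide": [0,-90,-90],"angular": [0,0,0],"fingers": 0.3}
    - {"slide": [0,-120,-120],"angular": [0,0,0],"fingers": 0.3}
    - {"slide": [0,-150,-150],"angular": [0,0,0],"fingers": 0.3}
    - {"slide": [0,-180,-180],"angular": [0,0,0],"fingers": 0.3}
    - {"slide": [0,-210,-200],"angular": [0,0,0],"fingers": 0.3}
    - {"slide": [0,-240,-220],"angular": [0,0,0],"fingers": 0.3}
    - {"slide": [0,-240,-220],"angular": [0,0,0],"fingers": 0.3}
    - {"slide": [0,-240,-220],"angular": [0,0,0],"fingers": 0.3}

```text
clock: 28.42
tcp_pos: [0.368, 0.1965, 0.5109]
orientation: [0.002, 0.456, 0.89, 0.002]
wrist_force: [1.0, 1.2, -0.8]
finger_gap: 0.0596
grip_force: 0.0
```

```bash
python3 - <<'E'
from fit import *
st(); s=read_camera("scene"); t=read_camera("top")
for y in(-.0868,-.03):
  for n,c in(("s",s),("t",t)):
    w,f=carrier([c],*rail(0,y),.625,.036); print(n,"hung",inrail(w),np.degrees(w[2]).round(),round(f,3))
for c in(s,t): print("expect",[w2px(c,[[*rail(0,y),.155]])[0].round(1) for y in(-.0868,-.03)],[(np.round(d["point"]),round(d["p"],2)) for d in tip_of("carrier_0_hook",c)[:5]])
for col,x,y in(("red",.4973,-.335),("blue",.4908,-.4185)):
    v,f=insert(t,col,x,y,-.075,.005); print(col,v.round(4),round(f,3))
cv2.imwrite("pics/fin.png",np.vstack([np.hstack([cv2.resize(s["color"][210:350,140:300],(400,350),interpolation=cv2.INTER_CUBIC),cv2.resize(t["color"][140:300,120:303],(400,350),interpolation=cv2.INTER_CUBIC)]),cv2.resize(t["color"][170:302,300:652],(800,300)) if 0 else cv2.resize(t["color"][180:280,373:640],(800,240))])[:,:,::-1])
E
```

```text
28.42 [0.368  0.1965 0.5109] [0.0021 0.4558 0.8901 0.0021] F [ 1.   1.2 -0.8] gap 0.0596 grip 0.0 q [0.3  0.08 0.42 1.91 0.   1.24]
s hung (np.float64(0.0016), np.float64(-0.0867)) -0.0 0.361
t hung (np.float64(0.0025), np.float64(-0.0842)) 37.0 0.338
s hung (np.float64(0.0021), np.float64(-0.032)) 6.0 0.364
t hung (np.float64(-0.0), np.float64(-0.03)) 36.0 1.0
expect [array([206.9, 263.9]), array([196.3, 277.9])] [(array([209., 265.]), 0.82), (array([325., 218.]), 0.63)]
expect [array([197.7, 188. ]), array([177.4, 201.1])] [(array([365., 187.]), 0.92), (array([196., 190.]), 0.76)]
red [ 0.4975 -0.3343 -0.0705] 0.129
blue [ 0.49   -0.4197 -0.0863] 0.133
```

View pics/fin.png

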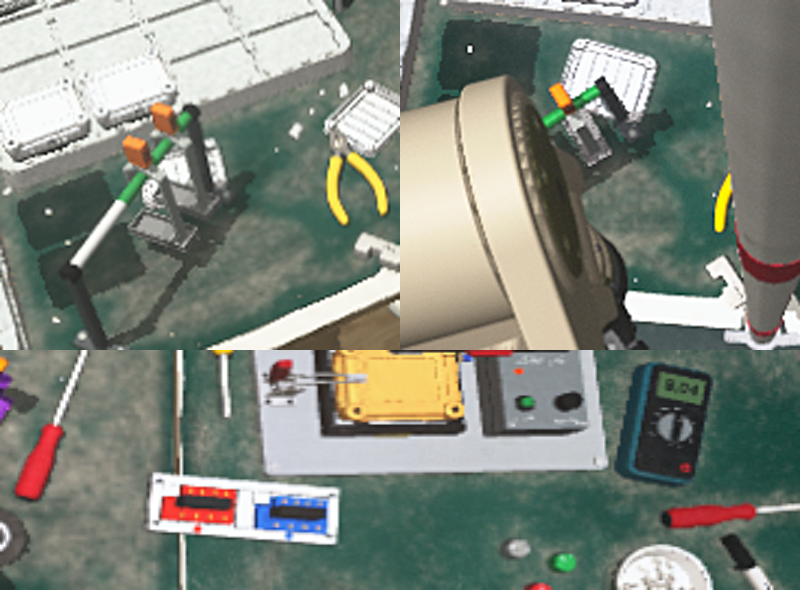

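The last picture shows both carriers hanging on the green end, with blocks at about (137,152) and (163,117). Both inserts are seated in the nest and the bystanders are unmoved. Hand in.

```bash
python3 -c "
from workcell import *
print(hand_in())"
```

```text
the job is handed in; nothing more can be done
None
```

The job is handed in after about 28 s of the 208 s allowed: the red and blue inserts are seated in their pockets, and the two carriers present hang on the green end. I saw no third carrier, and hand-in returned no verdict.

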